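Take the pressure cap off the coolant tank

ROBOT

A 6-joint arm with a two-finger parallel gripper is mounted at the origin on a cart in front of the work surface, level with it; the furniture and walls round the work are solid. World frame = base frame: x ahead of the robot, y to its left, z up, the work surface at z = 0. Lengths are in mm, angles in degrees, forces in N, time in s.
With the tool pointing down it reaches from about 350 to 850 mm from the base axis. Payload 8.1 kg.
Tool frame: the origin (TCP) lies on the mounting face of the last link; the fingertips stand 173 mm ahead of it and the grasp point (between the pads) lies 155 mm ahead of it; z points along the fingers, y is the direction in which the jaws open and shut (so a half turn about z gives the same grasp; the last joint's range is limited). The gripper opens to 85 mm and grips with 20 to 120 N. Pads are 22 mm wide; open, the fingers measure 114 mm over their backs; the gripper's body (76 mm by 85 mm) begins 54 mm behind the grasp point. The pads swing forward as they close: fully open they stand 13 mm farther back than shut.
Start: joints at [71.31, 7.471, 85.268, -0, 87.261, -4.893], TCP at [143.066, 582.7, 404.692] pointing down, gripper open.
Joint ranges: [-169.43, 169.43], [-51.17, 129.36], [1.28, 143.12], [-76.62, 256.62], [0, 156.53], [-152.29, 152.29]. Speed limits (degrees/s): [136.94, 136.94, 159.86, 180, 180, 180].

INTERFACE

Orientations are given as [roll, pitch, yaw] about the fixed x, y, z axes, in that order (R = Rz(yaw) Ry(pitch) Rx(roll)).
In Python, from bench import * gives the robot as it stands.
- The arm moves only by the tool arm_command, never from a script. Its argument "plan" is a list of rows, each an object of numbers: "jaw": the closure, from 0 (fully open) to 1 (shut); "dx", "dy", "dz": the shift along the tool's x, y, z in mm; "wx", "wy", "wz": the turn, a rotation vector about the tool's x, y, z in rad. A call has 1 to 12 rows; each row is the pose to reach, as a shift and turn from the pose commanded when the call began, along the tool's axes at that moment; what a row does not reach only later rows make up. A row lasts 1/10 s, in which the tool goes at most 50 mm and 8.59 degrees, less where a joint would pass 70% of its speed; a pose out of reach is approached as far as the arm can. A call with a gripper value outside its range is refused whole. The fingers move at their own pace and stop on an object; "squeeze" is the grip in N (left out, the last holds). Time passes only in rows, so rows that repeat a pose let the fingers close. It gives the time, the measured TCP pose, the force and the opening at its end, in the units of the state.
- sense(): the state, without advancing time (a new reading comes with each control period).
- snapshot(name): name is "side" or "top"; returns a dict with "pixels" (384x512x3 uint8, red, green, blue), "fx", "fy", "cx", "cy" (pixels), "k1" (the pictures are not rectified: a ray, as slopes to the right and down, at radius r is drawn at 1 + k1 r^2 times it, then the intrinsics apply), "extrinsics" (4x4, takes a point from camera to world coordinates). Camera axes: x right, y up, looking along -z (the intrinsics and any distortion apply to the point x, -y, -z); pixel columns grow to the right and rows downward; lengths in mm; the calibration is good to about 2 mm. A picture is of the moment at which its call begins. There is no depth.
- hand_in(): hands the job in, once; it reports no verdict.
Trained networks look in the newest picture that a camera, given by its name, has taken for a name from the list of things; names that differ only in an ending like _2 or _b are one class to them, and where a whole thing is asked for, a point or a joint stands for the part that bears it (a point fixed in the world has none). Each returns a list of dicts, best first, with "score" (0 to 1); they miss things now and then, are a little off and sometimes report something else, mostly with a low value. They report only what shows in the picture. A call takes as long as a camera call. They do not tell look-alikes from the thing itself.
- recognise(camera, target): "box" ([left, top, width, height] in pixels, round what is visible of it).
- pinpoint(camera, target): "pixel" ([column, row] in pixels: a listed point, or the origin of a listed thing).
The state is a dict: "time": time; "joint_pos": joint angles; "qd": joint speeds; "joint_efforts": joint torques, N m; "tool_pos": TCP position; "tcp_rot": TCP orientation; "ft_force": force on the tool from outside, world axes, zero at the start; "wrist_torque": the same for the moment, N m; "finger_gap": finger opening in mm.
Only numpy, scipy, OpenCV 4.12 (cv2) and the standard library are available. Lean on these libraries where they do the work, as an engineer would, in place of code of your own. Each camera call takes 0.05 s, during which the arm holds its last target.

TASK

Take the pressure cap off the coolant expansion tank: turn it anticlockwise (seen from above) until you feel the first stop, without pressing on it and without forcing the stop; then press it down against its spring, without bottoming it, and turn it on past the stop until it is released. Lift it off and set it down gently and upright, without dropping it, wholly on the flat grey shingle, and let go; leave the tape measure, the jar and the screwdriver alone.

Things in the scene. Friction and masses are not known exactly. Their poses are not given: they have to be found in the camera images.
- tank: Milky white plastic coolant expansion tank, 116 x 96 x 80 mm, fixed in a dark steel bracket on the table. Origin: centre of the underside, on the table, straight below the neck axis; z up, hose spigot to +y. The neck (58 mm across) rises to 106 mm above the table; in it a fixed bayonet ring (flange 4 mm thick) stands at an angle that differs from tank to tank and that no pose tells.
- neck (a point): Centre of the neck's rim, on its axis, 106 mm above the table. Seen from above, the first stop lies 0.11 to 0.75 rad anticlockwise of where the cap starts; it is hidden and must be felt. The cap is free 0.70 rad (+-0.08) past the angle where it first touched that stop; a hard end stop comes 0.1 rad farther.
- cap: Grey plastic pressure cap, loose, 0.1 to 0.16 kg, 74 mm across, 62 mm high. Origin: centre of the underside of its 30 mm stem, on the axis, 97 mm above the table when locked; z up; x along the wing grip and the two lugs at the stem's foot (48 mm tip to tip). Skirt edge 4 mm, top of the disc 28 mm above the origin. Clear of the neck once lifted 20 mm. Stands stably on its stem.
- cap_grip (a point): Point to hold on the cap's wing grip: on the axis, 50 mm above the cap's origin, 12 mm below the grip's top, 22 mm above the disc. Axes as the cap's. The grip is 58 mm long (x), 18 mm wide (y) with flat sides, 34 mm high; pinch it across y.
- first_stop (a joint): How far the cap pushes the first stop back, rad; 0 untouched. Two teeth 4 mm deep below the flange, sprung at 20 N m per rad. Bearing on it with 0.3 to 0.6 N m (0.015 to 0.03 rad) is to feel it; over 0.045 rad (0.9 N m) is forcing it. Friction of the locked cap up to the stop: at most 0.15 N m.
- plunger (a joint): Sprung seal under the cap, m: 0 with the cap locked and not pressed (pushing up 7 N, held by the flange), growing as the cap is pressed, 1 N per mm. The lugs pass below the first stop from 4 mm on (about 10 N of push); over 10 mm (about 16 N of push) is bottoming; hard end 12 mm. Freed and eased up, the cap is lifted about 6 mm; then, and with the cap off, it reads about -0.006.
- shingle: Flat weathered grey shingle, loose, 120 mm along its x, 190 mm along its y, 7 mm thick, lying on the table. Origin: centre of its underside.
- tape_measure: Tape measure standing on the table, 36 x 77 x 62 mm, origin at the centre of its underside. Leave it alone.
- jar: Jar of screws, 54 mm across, 91 mm high, origin at the centre of its underside. Leave it alone.
- screwdriver: Screwdriver lying on the table, 26 x 198 x 31 mm, origin at the centre of its underside. Leave it alone.
There are look-alikes about, which are no part of the job. Leave any pink or purple look-alike of the cap alone.

How it is judged (in metres and radians):
On the way, in this order (a step that is already met when the one before it is completed fails the run):
1. the cap is turned against the first stop (first_stop above 0.009 rad) without being pressed (plunger below 2 mm) (value of joint first_stop above 0.009 rad and value of joint plunger below 0.002 m), for 0.1 s.
2. the cap is pressed down against its spring (plunger above 3.5 mm) (value of joint plunger above 0.0035 m), for 0.2 s.
3. the cap is released: its lugs have come up through the slots (plunger below -3 mm) (value of joint plunger below -0.003 m), for 0.1 s.
At the end, for the whole second after the job is handed in: The cap stands at rest, upright within 0.12 rad, on the shingle's top face, its axis within 32 mm (shingle x) and 66 mm (shingle y) of the shingle's centre; the shingle lies flat on the table (x of cap in the frame of shingle between -0.032 and 0.032 m and y of cap in the frame of shingle between -0.066 and 0.066 m and z of cap in the frame of shingle between 0.004 and 0.01 m and angle between cap's own z axis and vertical below 0.12 rad and angle between shingle's own z axis and vertical below 0.05 rad and linear speed of cap below 0.02 m/s and height (world z) of shingle below 0.004 m); the robot touches nothing.
It fails at once if the cap is dropped on the shingle (faster than 0.4 m/s within 25 mm of its underside) (z of cap in the frame of shingle below 0.025 m and horizontal distance between cap and shingle below 0.12 m and linear speed of cap above 0.4 m/s).
It fails at once if the first stop is forced (pushed back more than 0.045 rad) (value of joint first_stop above 0.045 rad).
It fails at once if the cap is bottomed (plunger pressed more than 10 mm) (value of joint plunger above 0.01 m).
It fails at once if the tape measure, the jar or the screwdriver is moved more than 30 mm (distance of any of tape_measure, jar, screwdriver from where it was at the start of the episode above 0.03 m).
It also fails if it takes over 72 s, if anything falls off the work surface, if the arm or the gripper's body presses on something with over 40 N, if the wrist force passes 120 N, or if a joint passes its speed limit or range.

## Working session

There is one attempt and no reset: what is moved stays moved. The work goes in short steps, Python scripts to look and compute and a tool call to move; the robot and the scene stay as the last step left them, time stands still between calls to the robot, and variables do not carry over. Pictures are saved under pics/ and viewed, and the job is handed in when it is done.

Besides the shell and the picture viewer there is one more tool, called after "Emit:" as name(argument=value, ...), one argument or row to a line, values as JSON. arm_command: Moves the arm, as the interface text tells. Its arguments: {"type":"object","properties":{"plan":{"type":"array"},"squeeze":{"type":"number"}},"required":["plan"]}

```bash
ls; mkdir -p pics
cat > h.py <<'E'
from bench import *
import numpy as np, cv2
def save(n,f):
    s=snapshot(n); cv2.imwrite('pics/'+f,s['pixels'][:,:,::-1]); return s
def ray(s,px):
    u=(px[0]-s['cx'])/s['fx']; v=(px[1]-s['cy'])/s['fy']
    d=np.hypot(u,v); r=d
    for _ in range(30): r=d/(1+s['k1']*r*r)
    k=r/d if d>0 else 1
    E=np.array(s['extrinsics']); 
    return E[:3,3],E[:3,:3]@np.array([u*k,-v*k,-1])
def atz(s,px,z):
    o,d=ray(s,px); return o+d*(z-o[2])/d[2]
def proj(s,P):
    E=np.array(s['extrinsics']); c=E[:3,:3].T@(np.array(P)-E[:3,3]); u=c[0]/-c[2]; v=-c[1]/-c[2]
    f=1+s['k1']*(u*u+v*v); return np.array([s['cx']+s['fx']*u*f, s['cy']+s['fy']*v*f])
E
python3 - <<'E'
from h import *
np.set_printoptions(precision=1,suppress=True)
st=sense(); print(st)
for n in ['top','side']:
    s=save(n,n+'0.png'); print(n,s['fx'],s['k1'],np.array(s['extrinsics']))
    for t in ['cap_grip','cap','neck','tank','shingle','tape_measure','jar','screwdriver']:
        r=pinpoint(n,t)[:3]; b=recognise(n,t)[:3]
        print(t,[(np.round(x['pixel'],1),round(x['score'],2)) for x in r],[(np.round(x['box']),round(x['score'],2)) for x in b])
E
```

```text
pics
{'time': 0.0, 'joint_pos': array([71.3,  7.5, 85.3,  0. , 87.3, -4.9]), 'qd': array([0.1, 0.1, 0.1, 0. , 0. , 0. ]), 'joint_efforts': array([ -0. , -56.9, -50.1,  -0. ,   0. ,   0. ]), 'tool_pos': array([143. , 582.5, 403.6]), 'tcp_rot': array([-179.9,   -0. ,  166.2]), 'ft_force': array([0.1, 0.6, 0.2]), 'wrist_torque': array([ 0.,  0., -0.]), 'finger_gap': 85.44647334556049}
top 440.35791192893413 -0.14597012475431845 [[   0.1    1.    -0.2  248.5]
 [  -1.     0.1   -0.  -250.4]
 [   0.     0.2    1.  1244.4]
 [   0.     0.     0.     1. ]]
cap_grip [(array([264.6, 169.1]), 0.9), (array([260.2, 229.7]), 0.89), (array([311.6, 204.2]), 0.59)] [(array([296., 189.,  31.,  31.]), 0.8), (array([249., 159.,  27.,  27.]), 0.59), (array([247., 218.,  26.,  26.]), 0.56)]
cap [(array([256.4, 230.9]), 0.86), (array([306.1, 210.4]), 0.77), (array([260.3, 177.8]), 0.59)] [(array([249., 162.,  26.,  24.]), 0.92), (array([294., 194.,  32.,  28.]), 0.67), (array([244., 218.,  27.,  28.]), 0.62)]
neck [(array([308.9, 207.3]), 0.56)] [(array([280., 186.,  48.,  54.]), 0.66)]
tank [(array([304.1,
[... 849 characters left out ...]
26.,  34.]), 0.68)]
cap [(array([234.8, 232.9]), 0.73), (array([219. , 221.8]), 0.68)] [(array([217., 209.,  41.,  41.]), 0.91), (array([275., 200.,  36.,  32.]), 0.82), (array([208., 198.,  27.,  31.]), 0.71)]
neck [(array([239. , 230.8]), 0.96)] [(array([205., 225.,  71.,  61.]), 0.6)]
tank [(array([240.6, 264.9]), 0.56)] [(array([202., 222.,  79.,  63.]), 0.84)]
shingle [(array([256.3, 180. ]), 0.81)] [(array([231., 154.,  57.,  49.]), 0.81)]
tape_measure [(array([345.9, 184.7]), 0.73)] [(array([330., 164.,  30.,  25.]), 0.95)]
jar [(array([344.8, 249.2]), 0.58)] [(array([335., 211.,  27.,  41.]), 0.78)]
screwdriver [(array([172.8, 216.1]), 0.76)] [(array([164., 184.,  11.,  54.]), 0.76)]
```

Run:
```python
import cv2
t=cv2.imread('pics/top0.png'); s=cv2.imread('pics/side0.png')
cv2.imwrite('pics/t1.png',cv2.resize(t[90:300,140:350],None,fx=2.85,fy=2.85,interpolation=cv2.INTER_CUBIC))
cv2.imwrite('pics/s1.png',cv2.resize(s[130:310,140:400],None,fx=3,fy=3,interpolation=cv2.INTER_CUBIC))
```

```text
(no output)
```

View pics/top0.png

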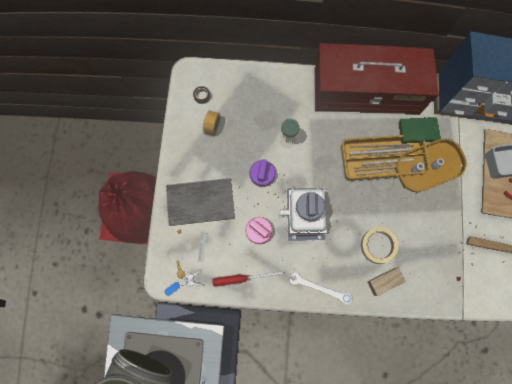

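View pics/t1.png

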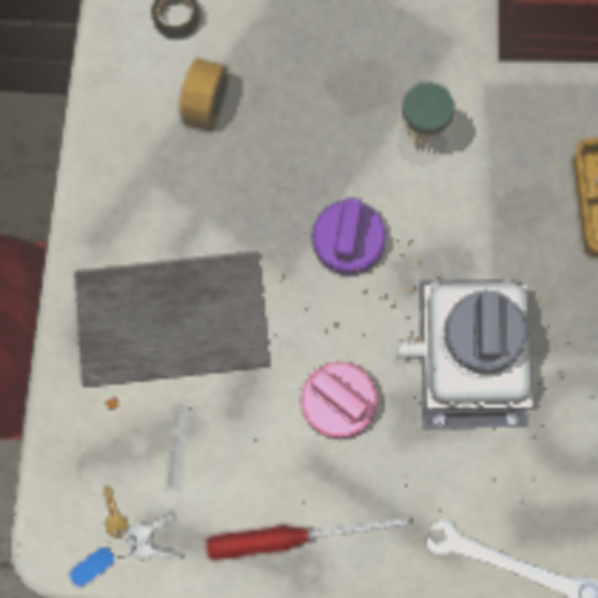

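View pics/s1.png

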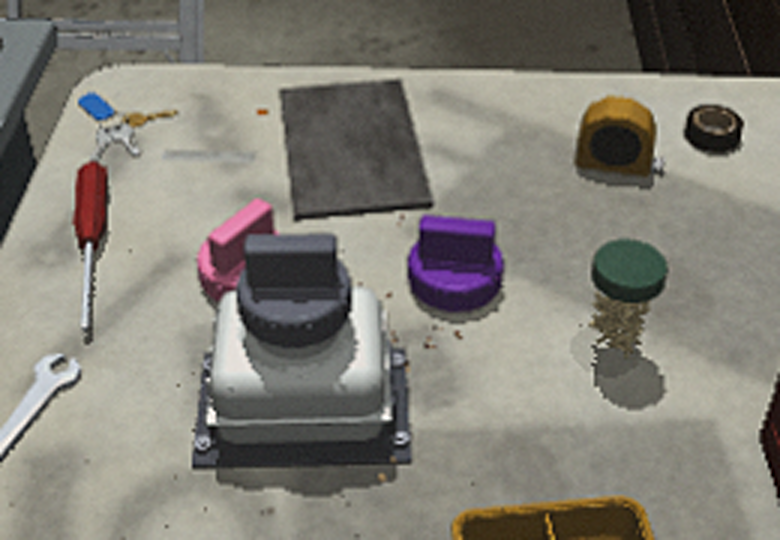

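The top view shows the grey cap on the tank at about (311,205), pink look-alike at (259,230), purple at (262,173), shingle around (200,202), screwdriver at (245,279), jar at (290,128) and tape measure at (211,122). I'll triangulate these and zoom in on the cap.

Run:
```python
from h import *
np.set_printoptions(precision=1,suppress=True)
T=save('top','top2.png');S=save('side','side2.png')
def tri(a,b):
    o,d=ray(T,a);p,e=ray(S,b); d=d/np.linalg.norm(d);e=e/np.linalg.norm(e)
    A=np.c_[d,-e]; t=np.linalg.lstsq(A,p-o,rcond=None)[0]
    x=o+d*t[0];y=p+e*t[1]; return (x+y)/2,np.linalg.norm(x-y)
print('grip',tri((311.6,204.2),(239.6,214.2)), atz(T,(311.6,204.2),147),atz(S,(239.6,214.2),147))
print('neck',tri((308.9,207.3),(239,230.8)),atz(T,(308.9,207.3),106),atz(S,(239,230.8),106))
print('tank',atz(T,(304.1,214.5),0),atz(S,(240.6,264.9),0))
print('jar',atz(T,(288,137.5),0),'tape',atz(T,(210.7,123.5),0),'sd',atz(T,(244.5,274.3),0))
print('shingle side',atz(S,(256.3,180),0))
# shingle corners from top crop
for c in [(77,271),(260,253),(270,366),(84,386)]:
    print('sh',atz(T,(140+(c[0]+.5)/2.85-.5,90+(c[1]+.5)/2.85-.5),7))
for c in [(281,88),(402,80),(433,205),(296,217)]:
    print('shS',atz(S,(140+(c[0]+.5)/3-.5,130+(c[1]+.5)/3-.5),7))
cv2.imwrite('pics/t3.png',cv2.resize(T['pixels'][180:245,275:340,::-1],None,fx=9,fy=9,interpolation=cv2.INTER_CUBIC))
cv2.imwrite('pics/s3.png',cv2.resize(S['pixels'][195:290,195:285,::-1],None,fx=6,fy=6,interpolation=cv2.INTER_CUBIC))
```

```text
grip (array([ 479.4, -366.5,  146.1]), np.float64(9.40521958691267)) [ 474.7 -367.7  147. ] [ 483.9 -365.2  147. ]
neck (array([ 477.8, -365.1,  101.1]), np.float64(5.213905970897227)) [ 474.3 -365.3  106. ] [ 480.9 -368.7  106. ]
tank [ 473.2 -363.3    0. ] [ 478.4 -365.9    0. ]
jar [ 702.7 -303.1    0. ] tape [729.9 -67.6   0. ] sd [ 291.5 -206.8    0. ]
shingle side [489.8 -66.3   0. ]
sh [528.9  40.1   7. ]
sh [ 561.9 -145.     7. ]
sh [ 446.7 -165.5    7. ]
sh [411.8  18.6   7. ]
shS [416.3  22.2   7. ]
shS [533.1  40.5   7. ]
shS [ 566.8 -147.5    7. ]
shS [ 452.1 -168.4    7. ]
```

View pics/t3.png

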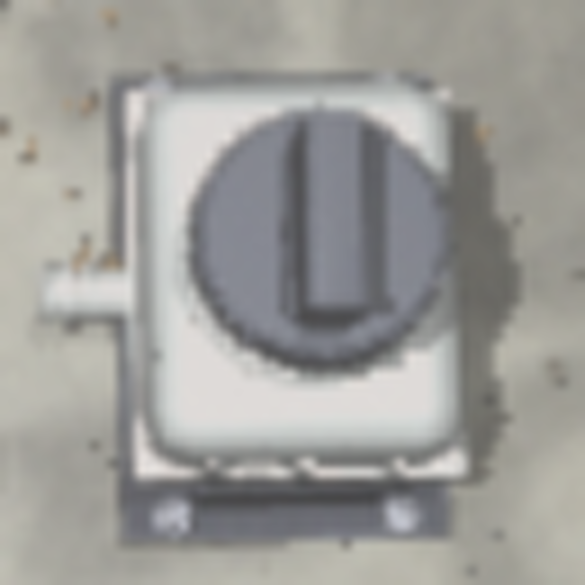

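View pics/s3.png

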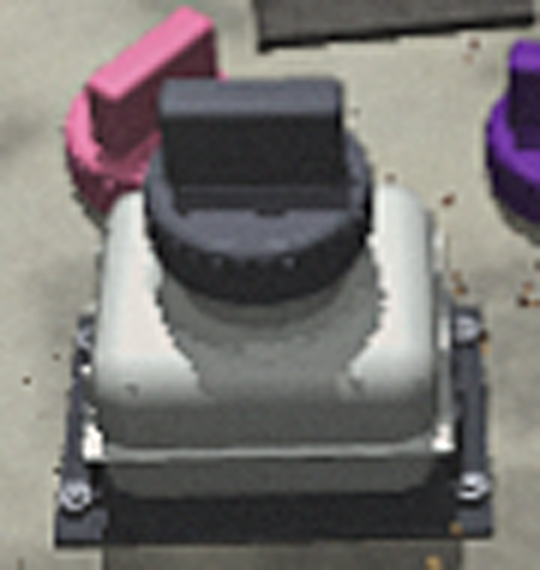

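Run:
```python
from h import *
from scipy.optimize import least_squares
np.set_printoptions(precision=2,suppress=True)
T=snapshot('top');S=snapshot('side')
tc=[(275+(a+.5)/9-.5,180+(b+.5)/9-.5) for a,b in [(305,110),(362,112),(365,306),(306,302)]]
sc=[(195+(a+.5)/6-.5,195+(b+.5)/6-.5) for a,b in [(163,80),(338,80),(342,112),(163,117)]]
for c in tc: print(atz(T,c,159))
print('mean',np.mean([atz(T,c,159) for c in tc],0))
for c in sc: print(atz(S,c,159))
print('mean',np.mean([atz(S,c,159) for c in sc],0))
dc=(275+320/9,180+238/9); print('disc',atz(T,dc,118))
# tank bracket etc: side disc outline
# corner order: world top view: image up=+x, right=-y
def cor(p):
    x,y,a=p;c,s=np.cos(a),np.sin(a)
    f=lambda u,v:(x+c*u-s*v,y+s*u+c*v,159)
    return f
def res(p,wt=1,ws=1):
    f=cor(p)
    top=[f(29,9),f(29,-9),f(-29,-9),f(-29,9)]
    side=[f(-29,9),f(29,9),f(29,-9),f(-29,-9)]
    return np.concatenate([wt*(proj(T,q)-k) for q,k in zip(top,tc)]+[ws*(proj(S,q)-k) for q,k in zip(side,sc)])
for w in [(1,1),(1,0),(0,1)]:
    r=least_squares(res,[477,-366,0.05],args=w); print(w,r.x[:2],np.degrees(r.x[2]),r.fun)
# shingle
shc=[(140+(a+.5)/2.85-.5,90+(b+.5)/2.85-.5) for a,b in [(77,271),(260,253),(270,366),(84,386)]]
shs=[(140+(a+.5)/3-.5,130+(b+.5)/3-.5) for a,b in [(402,80),(433,205),(296,217),(281,88)]]
def rs(p):
    x,y,a=p;c,s=np.cos(a),np.sin(a);o=[]
    for (u,v),k,l in zip([(60,95),(60,-95),(-60,-95),(-60,95)],shc,shs):
        q=(x+c*u-s*v,y+s*u+c*v,7); o+=[proj(T,q)-k,proj(S,q)-l]
    return np.concatenate(o)
r=least_squares(rs,[489,-65,0]);print('sh',r.x[:2],np.degrees(r.x[2]),r.fun)
```

```text
[ 503.61 -356.81  159.  ]
[ 504.25 -372.91  159.  ]
[ 448.97 -376.4   159.  ]
[ 448.89 -359.89  159.  ]
mean [ 476.43 -366.5   159.  ]
[ 450.23 -362.38  159.  ]
[ 505.37 -359.77  159.  ]
[ 507.87 -374.56  159.  ]
[ 452.7  -379.51  159.  ]
mean [ 479.04 -369.05  159.  ]
disc [ 474.47 -368.34  118.  ]
(1, 1) [ 478.06 -367.54] 3.7769650958356937 [-0.01 -1.08  0.73 -1.23  0.82 -0.23  0.22  0.16 -0.74 -0.7   0.68 -1.08
 -0.15  0.01 -1.5  -0.44]
(1, 0) [ 476.46 -366.51] 3.1883859844759908 [-0.33 -0.53  0.41 -0.61  0.26  0.4  -0.34  0.71 -0.   -0.   -0.   -0.
 -0.   -0.   -0.   -0.  ]
(0, 1) [ 479.04 -368.92] 4.562271806764145 [ 0.   -0.    0.   -0.    0.   -0.    0.   -0.   -0.42 -0.05  1.08 -0.72
  0.38  0.39 -1.04  0.22]
sh [489.93 -62.93] 10.430562176130854 [-0.31 -0.98 -0.46 -0.17  0.3  -1.4  -0.25 -0.51  0.66 -0.46 -1.52 -0.34
 -0.29 -0.69 -0.98  0.47]
```

Emit:
arm_command(
  plan=[
    {"dx": -433, "dy": -391, "dz": 0, "wz": 1.5, "jaw": 0},
    {"dx": -433, "dy": -391, "dz": 0, "wz": 1.5, "jaw": 0},
    {"dx": -433, "dy": -391, "dz": 0, "wz": 1.5, "jaw": 0},
    {"dx": -433, "dy": -391, "dz": 0, "wz": 1.5, "jaw": 0},
    {"dx": -433, "dy": -391, "dz": 0, "wz": 1.5, "jaw": 0},
    {"dx": -433, "dy": -391, "dz": 0, "wz": 1.5, "jaw": 0},
    {"dx": -433, "dy": -391, "dz": 0, "wz": 1.5, "jaw": 0},
    {"dx": -433, "dy": -391, "dz": 0, "wz": 1.5, "jaw": 0},
    {"dx": -433, "dy": -391, "dz": 0, "wz": 1.5, "jaw": 0},
    {"dx": -433, "dy": -391, "dz": 0, "wz": 1.5, "jaw": 0},
    {"dx": -433, "dy": -391, "dz": 0, "wz": 1.5, "jaw": 0},
    {"dx": -433, "dy": -391, "dz": 0, "wz": 1.5, "jaw": 0},
  ],
  squeeze=60,
)

```text
invalid input
```

Emit:
arm_command(
  plan=[
    {"dx": 0, "dy": 0, "dz": 0, "wx": 0, "wy": 0, "wz": 0, "jaw": 0},
  ],
)

```text
time: 2.0
tool_pos: [143.1, 582.7, 404.7]
tcp_rot: [-180.0, -0.0, 166.2]
ft_force: [0.7, -0.2, -0.1]
finger_gap: 85.5
```

Emit:
arm_command(
  plan=[
    {"dx": -433, "dy": -391, "dz": 0, "wx": 0, "wy": 0, "wz": 1.5, "jaw": 0},
    {"dx": -433, "dy": -391, "dz": 0, "wx": 0, "wy": 0, "wz": 1.5, "jaw": 0},
    {"dx": -433, "dy": -391, "dz": 0, "wx": 0, "wy": 0, "wz": 1.5, "jaw": 0},
    {"dx": -433, "dy": -391, "dz": 0, "wx": 0, "wy": 0, "wz": 1.5, "jaw": 0},
    {"dx": -433, "dy": -391, "dz": 0, "wx": 0, "wy": 0, "wz": 1.5, "jaw": 0},
    {"dx": -433, "dy": -391, "dz": 0, "wx": 0, "wy": 0, "wz": 1.5, "jaw": 0},
    {"dx": -433, "dy": -391, "dz": 0, "wx": 0, "wy": 0, "wz": 1.5, "jaw": 0},
    {"dx": -433, "dy": -391, "dz": 0, "wx": 0, "wy": 0, "wz": 1.5, "jaw": 0},
    {"dx": -433, "dy": -391, "dz": 0, "wx": 0, "wy": 0, "wz": 1.5, "jaw": 0},
    {"dx": -433, "dy": -391, "dz": 0, "wx": 0, "wy": 0, "wz": 1.5, "jaw": 0},
    {"dx": -433, "dy": -391, "dz": 0, "wx": 0, "wy": 0, "wz": 1.5, "jaw": 0},
    {"dx": -433, "dy": -391, "dz": 0, "wx": 0, "wy": 0, "wz": 1.5, "jaw": 0},
  ],
  squeeze=60,
)

```text
time: 3.2
tool_pos: [471.5, 96.9, 405.0]
tcp_rot: [179.9, 0.0, 80.1]
ft_force: [0.3, 0.9, -0.4]
finger_gap: 85.6
```

Emit:
arm_command(
  plan=[
    {"dx": -459.3, "dy": 86.1, "dz": 0, "wx": 0, "wy": 0, "wz": 1.334, "jaw": 0},
    {"dx": -459.3, "dy": 86.1, "dz": 0, "wx": 0, "wy": 0, "wz": 1.334, "jaw": 0},
    {"dx": -459.3, "dy": 86.1, "dz": 0, "wx": 0, "wy": 0, "wz": 1.334, "jaw": 0},
    {"dx": -459.3, "dy": 86.1, "dz": 0, "wx": 0, "wy": 0, "wz": 1.334, "jaw": 0},
    {"dx": -459.3, "dy": 86.1, "dz": 0, "wx": 0, "wy": 0, "wz": 1.334, "jaw": 0},
    {"dx": -459.3, "dy": 86.1, "dz": 0, "wx": 0, "wy": 0, "wz": 1.334, "jaw": 0},
    {"dx": -459.3, "dy": 86.1, "dz": 0, "wx": 0, "wy": 0, "wz": 1.334, "jaw": 0},
    {"dx": -459.3, "dy": 86.1, "dz": 0, "wx": 0, "wy": 0, "wz": 1.334, "jaw": 0},
    {"dx": -459.3, "dy": 86.1, "dz": 0, "wx": 0, "wy": 0, "wz": 1.334, "jaw": 0},
    {"dx": -459.3, "dy": 86.1, "dz": 0, "wx": 0, "wy": 0, "wz": 1.334, "jaw": 0},
    {"dx": -459.3, "dy": 86.1, "dz": 50, "wx": 0, "wy": 0, "wz": 1.334, "jaw": 0},
    {"dx": -459.3, "dy": 86.1, "dz": 60, "wx": 0, "wy": 0, "wz": 1.334, "jaw": 0},
  ],
)

```text
time: 4.4
tool_pos: [475.9, -367.3, 339.0]
tcp_rot: [-179.7, 0.3, 3.7]
ft_force: [-0.5, 0.9, -1.2]
finger_gap: 85.5
```

Run:
```python
from h import *
st=sense(); print(st)
s=save('side','s4.png'); cv2.imwrite('pics/s4z.png',cv2.resize(s['pixels'][110:300,150:340,::-1],None,fx=3,fy=3))
s=save('top','t4.png'); cv2.imwrite('pics/t4z.png',cv2.resize(s['pixels'][150:260,250:370,::-1],None,fx=4,fy=4))
```

```text
{'time': 4.4, 'joint_pos': array([-4.25428249e+01,  1.00800205e+01,  8.93114687e+01,  3.23536156e-03,
        8.10782361e+01,  4.37144900e+01]), 'qd': array([ 1.31729588,  2.30983497,  5.14125698,  0.08855328, -5.92076103,
        0.12776339]), 'joint_efforts': array([-1.08301666e+00, -6.50959325e+01, -5.66946709e+01, -1.10030081e-01,
       -1.36724297e+00, -3.60260310e-02]), 'tool_pos': array([ 475.92462931, -367.25263108,  339.03127796]), 'tcp_rot': array([-179.65827657,    0.32230178,    3.74313142]), 'ft_force': array([-0.51825967,  0.91152125, -1.19937565]), 'wrist_torque': array([ 0.05641992,  0.00237673, -0.01033145]), 'finger_gap': 85.54239733802632}
```

View pics/s4z.png

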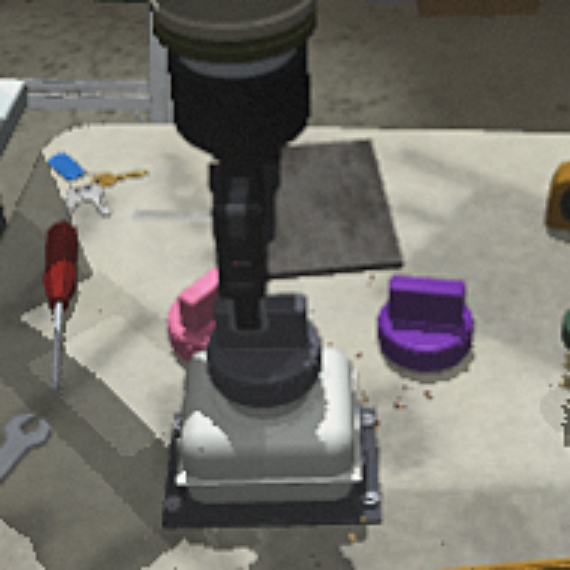

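Run:
```python
from h import *
s=snapshot('side'); st=sense(); print(st['tool_pos'],st['tcp_rot'],st['ft_force'],st['wrist_torque'])
for p in [(477.3,-417,182),(477.3,-417,166),(477.3,-367,159),(448,-367,159),(506,-367,159)]:
    print(p,(proj(s,p)-[150,110])*3)
```

```text
[ 477.32569023 -366.81121957  344.16882158] [-1.79883598e+02  1.03577671e-01  3.86137485e+00] [-0.38669008  0.16885727  0.48097121] [ 0.0123263  -0.00413566  0.02647571]
(477.3, -417, 182) [244.82188959 328.06882457]
(477.3, -417, 166) [246.59795417 347.89672141]
(477.3, -367, 159) [257.04943882 300.0251812 ]
(448, -367, 159) [210.68443241 298.53002171]
(506, -367, 159) [302.77384863 301.48171021]
```

View pics/t4z.png

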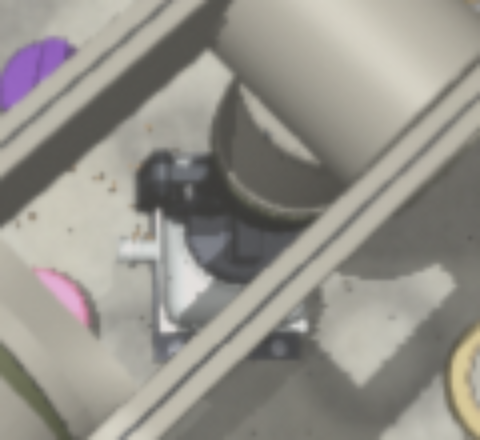

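Emit:
arm_command(
  plan=[
    {"dx": 0, "dy": 0, "dz": 15, "wx": 0, "wy": 0, "wz": 0, "jaw": 0},
    {"dx": 0, "dy": 0, "dz": 30, "wx": 0, "wy": 0, "wz": 0, "jaw": 0},
    {"dx": 0, "dy": 0, "dz": 41, "wx": 0, "wy": 0, "wz": 0, "jaw": 0},
    {"dx": 0, "dy": 0, "dz": 41, "wx": 0, "wy": 0, "wz": 0, "jaw": 0.4},
    {"dx": 0, "dy": 0, "dz": 41, "wx": 0, "wy": 0, "wz": 0, "jaw": 0.4},
    {"dx": 0, "dy": 0, "dz": 41, "wx": 0, "wy": 0, "wz": 0, "jaw": 0.5},
    {"dx": 0, "dy": 0, "dz": 41, "wx": 0, "wy": 0, "wz": 0, "jaw": 0.6},
    {"dx": 0, "dy": 0, "dz": 41, "wx": 0, "wy": 0, "wz": 0, "jaw": 0.7},
  ],
  squeeze=30,
)

```text
time: 5.35
tool_pos: [477.6, -367.7, 304.4]
tcp_rot: [180.0, -0.0, 3.8]
ft_force: [-0.6, -0.2, -0.1]
finger_gap: 26.0
```

```bash
cat > q.py <<'E'
from h import *
np.set_printoptions(precision=3,suppress=True)
st=sense()
for k in ['time','tool_pos','tcp_rot','ft_force','wrist_torque','finger_gap']: print(k,st[k])
# torque about vertical axis, at TCP
E
python3 q.py
```

```text
time 5.35
tool_pos [ 477.644 -367.672  304.361]
tcp_rot [179.956  -0.041   3.826]
ft_force [-0.588 -0.243 -0.145]
wrist_torque [-0.012 -0.001  0.014]
finger_gap 25.996566914495826
```

Emit:
arm_command(
  plan=[
    {"dx": 0, "dy": 0, "dz": 1, "wx": 0, "wy": 0, "wz": 0, "jaw": 0.75},
    {"dx": 0, "dy": 0, "dz": 1, "wx": 0, "wy": 0, "wz": 0, "jaw": 0.8},
    {"dx": 0, "dy": 0, "dz": 1, "wx": 0, "wy": 0, "wz": 0, "jaw": 1},
    {"dx": 0, "dy": 0, "dz": 1, "wx": 0, "wy": 0, "wz": 0, "jaw": 1},
  ],
  squeeze=40,
)

```text
time: 5.75
tool_pos: [477.6, -367.6, 303.0]
tcp_rot: [180.0, -0.0, 3.8]
ft_force: [-0.0, 1.2, 3.2]
finger_gap: 17.5
```

```bash
python3 q.py
```

```text
time 5.75
tool_pos [ 477.557 -367.561  302.983]
tcp_rot [179.985  -0.016   3.83 ]
ft_force [-0.033  1.153  3.24 ]
wrist_torque [ 0.13   0.045 -0.024]
finger_gap 17.486287141267965
```

Emit:
arm_command(
  plan=[
    {"dx": 0, "dy": 0, "dz": 0, "wx": 0, "wy": 0, "wz": 0, "jaw": 1},
    {"dx": 0, "dy": 0, "dz": 0, "wx": 0, "wy": 0, "wz": -0.02, "jaw": 1},
    {"dx": 0, "dy": 0, "dz": 0, "wx": 0, "wy": 0, "wz": -0.04, "jaw": 1},
    {"dx": 0, "dy": 0, "dz": 0, "wx": 0, "wy": 0, "wz": -0.06, "jaw": 1},
    {"dx": 0, "dy": 0, "dz": 0, "wx": 0, "wy": 0, "wz": -0.06, "jaw": 1},
  ],
  squeeze=60,
)

```text
time: 6.25
tool_pos: [477.6, -367.6, 303.0]
tcp_rot: [180.0, -0.0, 7.3]
ft_force: [-0.2, -0.1, 4.8]
finger_gap: 16.6
```

```bash
python3 q.py
```

```text
time 6.25
tool_pos [ 477.607 -367.621  303.026]
tcp_rot [179.969  -0.024   7.333]
ft_force [-0.21  -0.09   4.764]
wrist_torque [0.012 0.045 0.001]
finger_gap 16.585695136204247
```

Emit:
arm_command(
  plan=[
    {"dx": 0, "dy": 0, "dz": -0.3, "wx": 0, "wy": 0, "wz": -0.015, "jaw": 1},
    {"dx": 0, "dy": 0, "dz": -0.3, "wx": 0, "wy": 0, "wz": -0.03, "jaw": 1},
    {"dx": 0, "dy": 0, "dz": -0.3, "wx": 0, "wy": 0, "wz": -0.03, "jaw": 1},
  ],
)

```text
time: 6.55
tool_pos: [477.5, -367.6, 303.0]
tcp_rot: [180.0, -0.0, 9.0]
ft_force: [0.4, -0.2, 2.4]
finger_gap: 17.0
```

```bash
python3 q.py
python3 - <<'E'
from h import *
s=save('side','s5.png'); cv2.imwrite('pics/s5z.png',cv2.resize(s['pixels'][150:290,180:300,::-1],None,fx=4,fy=4,interpolation=cv2.INTER_CUBIC))
E
```

```text
time 6.55
tool_pos [ 477.537 -367.629  303.027]
tcp_rot [179.981  -0.01    9.027]
ft_force [ 0.388 -0.242  2.364]
wrist_torque [-0.084 -0.114  0.031]
finger_gap 17.020855442920038
```

View pics/s5z.png

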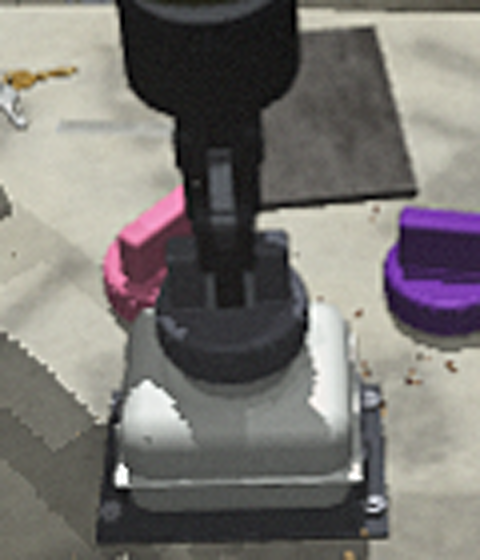

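Emit:
arm_command(
  plan=[
    {"dx": 0, "dy": 0, "dz": 0, "wx": 0, "wy": 0, "wz": -0.015, "jaw": 1},
    {"dx": 0, "dy": 0, "dz": 0, "wx": 0, "wy": 0, "wz": -0.025, "jaw": 1},
    {"dx": 0, "dy": 0, "dz": 0, "wx": 0, "wy": 0, "wz": -0.025, "jaw": 1},
  ],
)

```text
time: 6.9
tool_pos: [477.5, -367.6, 303.0]
tcp_rot: [180.0, -0.0, 10.4]
ft_force: [-0.1, -0.6, 3.1]
finger_gap: 17.0
```

```bash
python3 q.py
```

```text
time 6.9
tool_pos [ 477.496 -367.576  303.01 ]
tcp_rot [179.991  -0.003  10.447]
ft_force [-0.107 -0.606  3.119]
wrist_torque [-0.227 -0.13   0.006]
finger_gap 16.995831742954916
```

Emit:
arm_command(
  plan=[
    {"dx": 0, "dy": 0, "dz": 0, "wx": 0, "wy": 0, "wz": -0.015, "jaw": 1},
    {"dx": 0, "dy": 0, "dz": 0, "wx": 0, "wy": 0, "wz": -0.025, "jaw": 1},
    {"dx": 0, "dy": 0, "dz": 0, "wx": 0, "wy": 0, "wz": -0.025, "jaw": 1},
  ],
)

```text
time: 7.2
tool_pos: [477.5, -367.6, 303.1]
tcp_rot: [180.0, -0.0, 11.9]
ft_force: [1.0, -0.7, 4.3]
finger_gap: 16.9
```

```bash
python3 q.py
```

```text
time 7.2
tool_pos [ 477.455 -367.565  303.057]
tcp_rot [179.996  -0.001  11.877]
ft_force [ 1.001 -0.729  4.347]
wrist_torque [-0.213 -0.132 -0.02 ]
finger_gap 16.87581615637866
```

Emit:
arm_command(
  plan=[
    {"dx": 0, "dy": 0, "dz": 0, "wx": 0, "wy": 0, "wz": -0.015, "jaw": 1},
    {"dx": 0, "dy": 0, "dz": 0, "wx": 0, "wy": 0, "wz": -0.025, "jaw": 1},
    {"dx": 0, "dy": 0, "dz": 0, "wx": 0, "wy": 0, "wz": -0.025, "jaw": 1},
  ],
)

```text
time: 7.5
tool_pos: [477.5, -367.5, 303.0]
tcp_rot: [-180.0, 0.0, 13.3]
ft_force: [0.1, -0.3, 4.7]
finger_gap: 17.0
```

```bash
python3 q.py
```

```text
time 7.5
tool_pos [ 477.452 -367.55   303.045]
tcp_rot [-180.       0.003   13.312]
ft_force [ 0.14  -0.337  4.667]
wrist_torque [-0.133 -0.051 -0.003]
finger_gap 16.971294597090118
```

Emit:
arm_command(
  plan=[
    {"dx": 0, "dy": 0, "dz": -0.3, "wx": 0, "wy": 0, "wz": -0.015, "jaw": 1},
    {"dx": 0, "dy": 0, "dz": -0.3, "wx": 0, "wy": 0, "wz": -0.025, "jaw": 1},
    {"dx": 0, "dy": 0, "dz": -0.3, "wx": 0, "wy": 0, "wz": -0.025, "jaw": 1},
  ],
)

```text
time: 7.8
tool_pos: [477.4, -367.5, 303.1]
tcp_rot: [-180.0, 0.0, 14.7]
ft_force: [0.8, -0.9, 2.1]
finger_gap: 17.2
```

```bash
python3 q.py
```

```text
time 7.8
tool_pos [ 477.449 -367.47   303.087]
tcp_rot [-179.987    0.009   14.746]
ft_force [ 0.844 -0.925  2.112]
wrist_torque [-0.262 -0.111 -0.022]
finger_gap 17.174250743856053
```

Emit:
arm_command(
  plan=[
    {"dx": 0, "dy": 0, "dz": 0, "wx": 0, "wy": 0, "wz": -0.015, "jaw": 1},
    {"dx": 0, "dy": 0, "dz": 0, "wx": 0, "wy": 0, "wz": -0.025, "jaw": 1},
    {"dx": 0, "dy": 0, "dz": 0, "wx": 0, "wy": 0, "wz": -0.025, "jaw": 1},
  ],
)

```text
time: 8.1
tool_pos: [477.4, -367.5, 303.1]
tcp_rot: [-180.0, 0.0, 16.2]
ft_force: [0.8, -0.1, 0.7]
finger_gap: 17.0
```

```bash
python3 q.py
python3 - <<'E'
from h import *
s=save('side','s6.png'); cv2.imwrite('pics/s6z.png',cv2.resize(s['pixels'][180:260,190:290,::-1],None,fx=6,fy=6,interpolation=cv2.INTER_CUBIC))
E
```

```text
time 8.1
tool_pos [ 477.391 -367.456  303.075]
tcp_rot [-179.977    0.016   16.18 ]
ft_force [ 0.836 -0.117  0.728]
wrist_torque [-0.156 -0.067  0.022]
finger_gap 17.03316614036664
```

View pics/s6z.png

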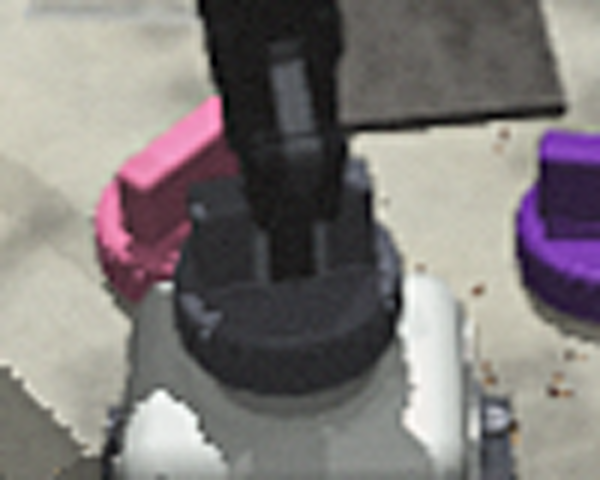

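The wing has turned along with the fingers, and there is no torque from the stop yet. I'll carry on turning.

Emit:
arm_command(
  plan=[
    {"dx": 0, "dy": 0, "dz": 0, "wx": 0, "wy": 0, "wz": -0.015, "jaw": 1},
    {"dx": 0, "dy": 0, "dz": 0, "wx": 0, "wy": 0, "wz": -0.025, "jaw": 1},
    {"dx": 0, "dy": 0, "dz": 0, "wx": 0, "wy": 0, "wz": -0.025, "jaw": 1},
  ],
)

```text
time: 8.45
tool_pos: [477.4, -367.4, 303.1]
tcp_rot: [-180.0, 0.0, 17.6]
ft_force: [-1.2, -0.9, 0.8]
finger_gap: 17.1
```

```bash
python3 q.py
```

```text
time 8.45
tool_pos [ 477.389 -367.422  303.064]
tcp_rot [-179.973    0.017   17.611]
ft_force [-1.248 -0.917  0.809]
wrist_torque [-0.082 -0.055 -0.008]
finger_gap 17.126459555805262
```

Emit:
arm_command(
  plan=[
    {"dx": 0, "dy": 0, "dz": 0, "wx": 0, "wy": 0, "wz": -0.015, "jaw": 1},
    {"dx": 0, "dy": 0, "dz": 0, "wx": 0, "wy": 0, "wz": -0.025, "jaw": 1},
    {"dx": 0, "dy": 0, "dz": 0, "wx": 0, "wy": 0, "wz": -0.025, "jaw": 1},
  ],
)

```text
time: 8.75
tool_pos: [477.4, -367.4, 303.1]
tcp_rot: [-180.0, 0.0, 19.0]
ft_force: [-0.3, -1.0, -0.6]
finger_gap: 17.2
```

```bash
python3 q.py
```

```text
time 8.75
tool_pos [ 477.39  -367.429  303.078]
tcp_rot [-179.973    0.017   19.046]
ft_force [-0.315 -1.037 -0.589]
wrist_torque [-0.035  0.048  0.029]
finger_gap 17.189575296602122
```

Emit:
arm_command(
  plan=[
    {"dx": 0, "dy": 0, "dz": 0, "wx": 0, "wy": 0, "wz": -0.015, "jaw": 1},
    {"dx": 0, "dy": 0, "dz": 0, "wx": 0, "wy": 0, "wz": -0.025, "jaw": 1},
    {"dx": 0, "dy": 0, "dz": 0, "wx": 0, "wy": 0, "wz": -0.025, "jaw": 1},
  ],
)

```text
time: 9.05
tool_pos: [477.4, -367.5, 303.1]
tcp_rot: [-180.0, 0.0, 20.5]
ft_force: [-0.4, 0.2, -1.6]
finger_gap: 17.1
```

```bash
python3 q.py
```

```text
time 9.05
tool_pos [ 477.397 -367.457  303.076]
tcp_rot [-179.977    0.015   20.475]
ft_force [-0.374  0.151 -1.629]
wrist_torque [-0.002  0.043  0.037]
finger_gap 17.111883990788037
```

Emit:
arm_command(
  plan=[
    {"dx": 0, "dy": 0, "dz": 0, "wx": 0, "wy": 0, "wz": -0.015, "jaw": 1},
    {"dx": 0, "dy": 0, "dz": 0, "wx": 0, "wy": 0, "wz": -0.025, "jaw": 1},
    {"dx": 0, "dy": 0, "dz": 0, "wx": 0, "wy": 0, "wz": -0.025, "jaw": 1},
  ],
)

```text
time: 9.35
tool_pos: [477.4, -367.5, 303.1]
tcp_rot: [-180.0, 0.0, 21.9]
ft_force: [0.0, 0.5, -2.7]
finger_gap: 17.0
```

```bash
python3 q.py
```

```text
time 9.35
tool_pos [ 477.408 -367.455  303.082]
tcp_rot [-179.978    0.011   21.908]
ft_force [ 0.032  0.544 -2.693]
wrist_torque [ 0.03   0.081 -0.039]
finger_gap 16.979746726369193
```

Emit:
arm_command(
  plan=[
    {"dx": 0, "dy": 0, "dz": 0.3, "wx": 0, "wy": 0, "wz": -0.015, "jaw": 1},
    {"dx": 0, "dy": 0, "dz": 0.3, "wx": 0, "wy": 0, "wz": -0.025, "jaw": 1},
    {"dx": 0, "dy": 0, "dz": 0.3, "wx": 0, "wy": 0, "wz": -0.025, "jaw": 1},
  ],
)

```text
time: 9.65
tool_pos: [477.5, -367.5, 303.1]
tcp_rot: [-180.0, 0.0, 23.3]
ft_force: [-1.1, 0.9, 0.1]
finger_gap: 16.9
```

```bash
python3 q.py
```

```text
time 9.65
tool_pos [ 477.456 -367.501  303.093]
tcp_rot [-179.997    0.002   23.343]
ft_force [-1.072  0.898  0.089]
wrist_torque [0.207 0.238 0.018]
finger_gap 16.940495187455785
```

Emit:
arm_command(
  plan=[
    {"dx": 0, "dy": 0, "dz": 0, "wx": 0, "wy": 0, "wz": -0.015, "jaw": 1},
    {"dx": 0, "dy": 0, "dz": 0, "wx": 0, "wy": 0, "wz": -0.025, "jaw": 1},
    {"dx": 0, "dy": 0, "dz": 0, "wx": 0, "wy": 0, "wz": -0.025, "jaw": 1},
  ],
)

```text
time: 9.95
tool_pos: [477.5, -367.6, 303.1]
tcp_rot: [180.0, -0.0, 24.8]
ft_force: [-1.4, 1.6, -0.4]
finger_gap: 16.9
```

```bash
python3 q.py
```

```text
time 9.95
tool_pos [ 477.502 -367.551  303.093]
tcp_rot [179.991  -0.003  24.773]
ft_force [-1.416  1.583 -0.383]
wrist_torque [0.128 0.188 0.003]
finger_gap 16.919103692448527
```

Emit:
arm_command(
  plan=[
    {"dx": 0, "dy": 0, "dz": 0, "wx": 0, "wy": 0, "wz": -0.015, "jaw": 1},
    {"dx": 0, "dy": 0, "dz": 0, "wx": 0, "wy": 0, "wz": -0.025, "jaw": 1},
    {"dx": 0, "dy": 0, "dz": 0, "wx": 0, "wy": 0, "wz": -0.025, "jaw": 1},
  ],
)

```text
time: 10.25
tool_pos: [477.5, -367.6, 303.1]
tcp_rot: [180.0, -0.0, 26.2]
ft_force: [-0.3, -0.1, 0.2]
finger_gap: 16.9
```

```bash
python3 q.py
```

```text
time 10.25
tool_pos [ 477.514 -367.575  303.075]
tcp_rot [179.987  -0.004  26.204]
ft_force [-0.334 -0.093  0.248]
wrist_torque [ 0.068  0.086 -0.019]
finger_gap 16.933971744667588
```

Emit:
arm_command(
  plan=[
    {"dx": 0, "dy": 0, "dz": 0, "wx": 0, "wy": 0, "wz": -0.015, "jaw": 1},
    {"dx": 0, "dy": 0, "dz": 0, "wx": 0, "wy": 0, "wz": -0.025, "jaw": 1},
    {"dx": 0, "dy": 0, "dz": 0, "wx": 0, "wy": 0, "wz": -0.025, "jaw": 1},
  ],
)

```text
time: 10.55
tool_pos: [477.6, -367.6, 303.1]
tcp_rot: [180.0, -0.0, 27.6]
ft_force: [0.2, -0.7, 0.3]
finger_gap: 17.0
```

```bash
python3 q.py
```

```text
time 10.55
tool_pos [ 477.565 -367.564  303.087]
tcp_rot [179.981  -0.007  27.64 ]
ft_force [ 0.171 -0.695  0.338]
wrist_torque [0.043 0.041 0.024]
finger_gap 17.049999906339213
```

Emit:
arm_command(
  plan=[
    {"dx": 0, "dy": 0, "dz": 0, "wx": 0, "wy": 0, "wz": -0.015, "jaw": 1},
    {"dx": 0, "dy": 0, "dz": 0, "wx": 0, "wy": 0, "wz": -0.025, "jaw": 1},
    {"dx": 0, "dy": 0, "dz": 0, "wx": 0, "wy": 0, "wz": -0.025, "jaw": 1},
  ],
)

```text
time: 10.85
tool_pos: [477.5, -367.6, 303.1]
tcp_rot: [180.0, -0.0, 29.1]
ft_force: [-0.1, 0.0, -0.5]
finger_gap: 17.2
```

```bash
python3 q.py
```

```text
time 10.85
tool_pos [ 477.541 -367.578  303.071]
tcp_rot [179.982  -0.006  29.072]
ft_force [-0.065  0.041 -0.45 ]
wrist_torque [-0.079 -0.051 -0.021]
finger_gap 17.236295475623933
```

Emit:
arm_command(
  plan=[
    {"dx": 0, "dy": 0, "dz": 0, "wx": 0, "wy": 0, "wz": -0.015, "jaw": 1},
    {"dx": 0, "dy": 0, "dz": 0, "wx": 0, "wy": 0, "wz": -0.025, "jaw": 1},
    {"dx": 0, "dy": 0, "dz": 0, "wx": 0, "wy": 0, "wz": -0.025, "jaw": 1},
  ],
)

```text
time: 11.15
tool_pos: [477.5, -367.6, 303.1]
tcp_rot: [180.0, -0.0, 30.5]
ft_force: [0.1, -0.3, -0.3]
finger_gap: 17.1
```

```bash
python3 q.py
```

```text
time 11.15
tool_pos [ 477.529 -367.583  303.078]
tcp_rot [179.984  -0.004  30.502]
ft_force [ 0.068 -0.343 -0.347]
wrist_torque [-0.149 -0.125 -0.02 ]
finger_gap 17.099286025276797
```

Emit:
arm_command(
  plan=[
    {"dx": 0, "dy": 0, "dz": 0, "wx": 0, "wy": 0, "wz": -0.015, "jaw": 1},
    {"dx": 0, "dy": 0, "dz": 0, "wx": 0, "wy": 0, "wz": -0.025, "jaw": 1},
    {"dx": 0, "dy": 0, "dz": 0, "wx": 0, "wy": 0, "wz": -0.025, "jaw": 1},
  ],
)

```text
time: 11.45
tool_pos: [477.5, -367.5, 303.0]
tcp_rot: [180.0, -0.0, 31.9]
ft_force: [-0.2, 0.0, 0.3]
finger_gap: 16.6
```

```bash
python3 q.py
```

```text
time 11.45
tool_pos [ 477.524 -367.542  303.04 ]
tcp_rot [179.99   -0.002  31.939]
ft_force [-0.197  0.031  0.265]
wrist_torque [-0.08  -0.064 -0.022]
finger_gap 16.649798722008
```

Run:
```python
from h import *
s=save('side','s7.png'); cv2.imwrite('pics/s7z.png',cv2.resize(s['pixels'][180:260,190:290,::-1],None,fx=6,fy=6,interpolation=cv2.INTER_CUBIC))
```

```text
(no output)
```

View pics/s7z.png

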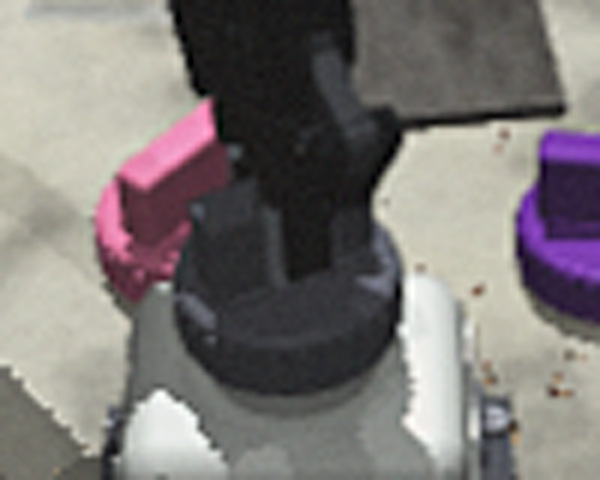

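The cap has turned with the fingers and the wing is clearly at about 30°. I'll continue.

Emit:
arm_command(
  plan=[
    {"dx": 0, "dy": 0, "dz": 0, "wx": 0, "wy": 0, "wz": -0.015, "jaw": 1},
    {"dx": 0, "dy": 0, "dz": 0, "wx": 0, "wy": 0, "wz": -0.025, "jaw": 1},
    {"dx": 0, "dy": 0, "dz": 0, "wx": 0, "wy": 0, "wz": -0.025, "jaw": 1},
  ],
)

```text
time: 11.8
tool_pos: [477.5, -367.6, 303.1]
tcp_rot: [180.0, -0.0, 33.4]
ft_force: [0.2, -0.4, 0.9]
finger_gap: 17.0
```

```bash
python3 q.py
```

```text
time 11.8
tool_pos [ 477.49  -367.554  303.053]
tcp_rot [179.996  -0.001  33.366]
ft_force [ 0.233 -0.39   0.939]
wrist_torque [-0.13  -0.154  0.033]
finger_gap 16.99932030990038
```

Emit:
arm_command(
  plan=[
    {"dx": 0, "dy": 0, "dz": 0, "wx": 0, "wy": 0, "wz": -0.015, "jaw": 1},
    {"dx": 0, "dy": 0, "dz": 0, "wx": 0, "wy": 0, "wz": -0.025, "jaw": 1},
    {"dx": 0, "dy": 0, "dz": 0, "wx": 0, "wy": 0, "wz": -0.025, "jaw": 1},
  ],
)

```text
time: 12.1
tool_pos: [477.5, -367.5, 303.0]
tcp_rot: [180.0, 0.0, 34.8]
ft_force: [0.7, -0.2, 1.3]
finger_gap: 17.0
```

```bash
python3 q.py
```

```text
time 12.1
tool_pos [ 477.488 -367.522  303.048]
tcp_rot [179.997   0.     34.802]
ft_force [ 0.734 -0.206  1.26 ]
wrist_torque [-0.013 -0.033 -0.018]
finger_gap 17.027092984318063
```

Emit:
arm_command(
  plan=[
    {"dx": 0, "dy": 0, "dz": 0, "wx": 0, "wy": 0, "wz": -0.015, "jaw": 1},
    {"dx": 0, "dy": 0, "dz": 0, "wx": 0, "wy": 0, "wz": -0.025, "jaw": 1},
    {"dx": 0, "dy": 0, "dz": 0, "wx": 0, "wy": 0, "wz": -0.025, "jaw": 1},
  ],
)

```text
time: 12.4
tool_pos: [477.5, -367.5, 303.0]
tcp_rot: [180.0, 0.0, 36.2]
ft_force: [-0.3, -1.1, 1.5]
finger_gap: 17.1
```

```bash
python3 q.py
```

```text
time 12.4
tool_pos [ 477.506 -367.519  303.05 ]
tcp_rot [179.996   0.001  36.234]
ft_force [-0.283 -1.068  1.473]
wrist_torque [-0.102 -0.128  0.004]
finger_gap 17.089567586214137
```

Emit:
arm_command(
  plan=[
    {"dx": 0, "dy": 0, "dz": 0, "wx": 0, "wy": 0, "wz": -0.015, "jaw": 1},
    {"dx": 0, "dy": 0, "dz": 0, "wx": 0, "wy": 0, "wz": -0.025, "jaw": 1},
    {"dx": 0, "dy": 0, "dz": 0, "wx": 0, "wy": 0, "wz": -0.025, "jaw": 1},
  ],
)

```text
time: 12.7
tool_pos: [477.5, -367.5, 303.0]
tcp_rot: [180.0, 0.0, 37.7]
ft_force: [0.3, 0.0, 2.1]
finger_gap: 17.0
```

```bash
python3 q.py
```

```text
time 12.7
tool_pos [ 477.482 -367.517  303.046]
tcp_rot [179.998   0.002  37.665]
ft_force [0.262 0.04  2.062]
wrist_torque [-0.07   0.03   0.063]
finger_gap 16.98311877475778
```

Emit:
arm_command(
  plan=[
    {"dx": 0, "dy": 0, "dz": 0, "wx": 0, "wy": 0, "wz": -0.015, "jaw": 1},
    {"dx": 0, "dy": 0, "dz": 0, "wx": 0, "wy": 0, "wz": -0.025, "jaw": 1},
    {"dx": 0, "dy": 0, "dz": 0, "wx": 0, "wy": 0, "wz": -0.025, "jaw": 1},
  ],
)

```text
time: 13.0
tool_pos: [477.5, -367.5, 303.1]
tcp_rot: [180.0, 0.0, 39.1]
ft_force: [-0.0, -0.3, 3.4]
finger_gap: 17.1
```

```bash
python3 q.py
```

```text
time 13.0
tool_pos [ 477.51  -367.54   303.084]
tcp_rot [179.993   0.     39.098]
ft_force [-0.049 -0.325  3.361]
wrist_torque [-0.069 -0.013  0.015]
finger_gap 17.07794777728766
```

Emit:
arm_command(
  plan=[
    {"dx": 0, "dy": 0, "dz": -0.2, "wx": 0, "wy": 0, "wz": -0.015, "jaw": 1},
    {"dx": 0, "dy": 0, "dz": -0.2, "wx": 0, "wy": 0, "wz": -0.025, "jaw": 1},
    {"dx": 0, "dy": 0, "dz": -0.2, "wx": 0, "wy": 0, "wz": -0.025, "jaw": 1},
  ],
)

```text
time: 13.3
tool_pos: [477.5, -367.5, 303.1]
tcp_rot: [-180.0, 0.0, 40.5]
ft_force: [0.4, -0.9, 0.8]
finger_gap: 16.9
```

```bash
python3 q.py
```

```text
time 13.3
tool_pos [ 477.461 -367.545  303.072]
tcp_rot [-179.995    0.003   40.526]
ft_force [ 0.438 -0.875  0.785]
wrist_torque [-0.146 -0.183  0.013]
finger_gap 16.944752258792292
```

Emit:
arm_command(
  plan=[
    {"dx": 0, "dy": 0, "dz": 0, "wx": 0, "wy": 0, "wz": -0.015, "jaw": 1},
    {"dx": 0, "dy": 0, "dz": 0, "wx": 0, "wy": 0, "wz": -0.025, "jaw": 1},
    {"dx": 0, "dy": 0, "dz": 0, "wx": 0, "wy": 0, "wz": -0.025, "jaw": 1},
  ],
)

```text
time: 13.6
tool_pos: [477.4, -367.5, 303.1]
tcp_rot: [-180.0, 0.0, 42.0]
ft_force: [-0.1, 0.1, 0.5]
finger_gap: 17.3
```

```bash
python3 q.py
```

```text
time 13.6
tool_pos [ 477.444 -367.49   303.059]
tcp_rot [-179.987    0.003   41.962]
ft_force [-0.105  0.143  0.496]
wrist_torque [-0.156 -0.114  0.026]
finger_gap 17.26374847772147
```

Emit:
arm_command(
  plan=[
    {"dx": 0, "dy": 0, "dz": 0, "wx": 0, "wy": 0, "wz": -0.015, "jaw": 1},
    {"dx": 0, "dy": 0, "dz": 0, "wx": 0, "wy": 0, "wz": -0.025, "jaw": 1},
    {"dx": 0, "dy": 0, "dz": 0, "wx": 0, "wy": 0, "wz": -0.025, "jaw": 1},
  ],
)

```text
time: 13.9
tool_pos: [477.5, -367.5, 303.1]
tcp_rot: [-180.0, 0.0, 43.4]
ft_force: [0.1, -0.3, 0.4]
finger_gap: 17.2
```

```bash
python3 q.py
```

```text
time 13.9
tool_pos [ 477.455 -367.461  303.068]
tcp_rot [-179.985    0.001   43.396]
ft_force [ 0.114 -0.345  0.368]
wrist_torque [-0.093 -0.117 -0.014]
finger_gap 17.216234725223195
```

Emit:
arm_command(
  plan=[
    {"dx": 0, "dy": 0, "dz": 0, "wx": 0, "wy": 0, "wz": -0.01, "jaw": 1},
    {"dx": 0, "dy": 0, "dz": 0, "wx": 0, "wy": 0, "wz": -0.02, "jaw": 1},
    {"dx": 0, "dy": 0, "dz": 0, "wx": 0, "wy": 0, "wz": -0.02, "jaw": 1},
  ],
)

```text
time: 14.2
tool_pos: [477.5, -367.5, 303.1]
tcp_rot: [180.0, -0.0, 44.5]
ft_force: [1.2, -0.5, -1.6]
finger_gap: 17.0
```

```bash
python3 q.py
python3 - <<'E'
from h import *
s=save('side','s8.png'); cv2.imwrite('pics/s8z.png',cv2.resize(s['pixels'][180:260,190:290,::-1],None,fx=6,fy=6,interpolation=cv2.INTER_CUBIC))
E
```

```text
time 14.2
tool_pos [ 477.495 -367.546  303.122]
tcp_rot [179.996  -0.003  44.533]
ft_force [ 1.189 -0.498 -1.601]
wrist_torque [-0.222 -0.186 -0.086]
finger_gap 16.960638190152828
```

View pics/s8z.png

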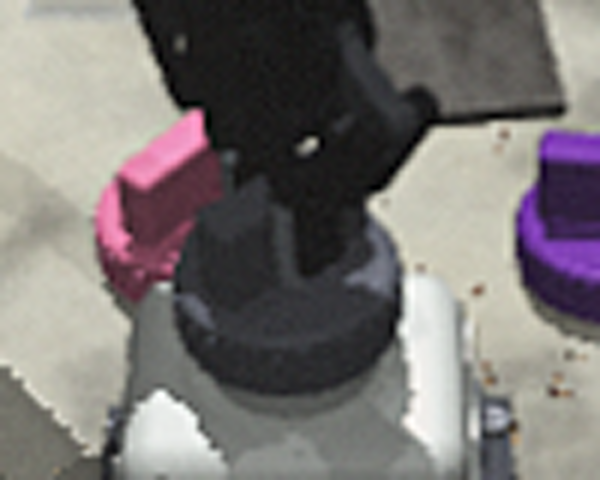

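Emit:
arm_command(
  plan=[
    {"dx": 0, "dy": 0, "dz": 0, "wx": 0, "wy": 0, "wz": -0.01, "jaw": 1},
    {"dx": 0, "dy": 0, "dz": 0, "wx": 0, "wy": 0, "wz": -0.01, "jaw": 1},
  ],
)

```text
time: 14.45
tool_pos: [477.5, -367.5, 303.1]
tcp_rot: [180.0, -0.0, 45.1]
ft_force: [2.2, -1.8, -2.5]
finger_gap: 17.1
```

```bash
python3 q.py
```

```text
time 14.45
tool_pos [ 477.501 -367.532  303.12 ]
tcp_rot [179.996  -0.002  45.102]
ft_force [ 2.163 -1.791 -2.525]
wrist_torque [-0.264 -0.338 -0.239]
finger_gap 17.125087659353948
```

Contact: the torque has risen to 0.24 N m. I'll bear on the stop a little more and hold.

Emit:
arm_command(
  plan=[
    {"dx": 0, "dy": 0, "dz": 0, "wx": 0, "wy": 0, "wz": -0.01, "jaw": 1},
    {"dx": 0, "dy": 0, "dz": 0, "wx": 0, "wy": 0, "wz": -0.01, "jaw": 1},
    {"dx": 0, "dy": 0, "dz": 0, "wx": 0, "wy": 0, "wz": -0.01, "jaw": 1},
  ],
)

```text
time: 14.75
tool_pos: [477.5, -367.5, 303.1]
tcp_rot: [180.0, -0.0, 45.7]
ft_force: [2.0, -1.6, -3.6]
finger_gap: 16.8
```

```bash
python3 q.py
```

```text
time 14.75
tool_pos [ 477.517 -367.527  303.114]
tcp_rot [179.996  -0.003  45.651]
ft_force [ 2.039 -1.594 -3.553]
wrist_torque [-0.275 -0.427 -0.334]
finger_gap 16.77796619274263
```

Emit:
arm_command(
  plan=[
    {"dx": 0, "dy": 0, "dz": 0, "wx": 0, "wy": 0, "wz": -0.007, "jaw": 1},
    {"dx": 0, "dy": 0, "dz": 0, "wx": 0, "wy": 0, "wz": -0.007, "jaw": 1},
    {"dx": 0, "dy": 0, "dz": 0, "wx": 0, "wy": 0, "wz": -0.007, "jaw": 1},
  ],
)

```text
time: 15.05
tool_pos: [477.5, -367.5, 303.1]
tcp_rot: [180.0, -0.0, 46.0]
ft_force: [1.9, -0.6, -3.4]
finger_gap: 17.2
```

```bash
python3 q.py
```

```text
time 15.05
tool_pos [ 477.477 -367.545  303.112]
tcp_rot [179.999  -0.003  46.047]
ft_force [ 1.907 -0.611 -3.418]
wrist_torque [-0.359 -0.534 -0.437]
finger_gap 17.161437292475146
```

The stop is felt at 0.44 N m (about 0.02 rad). Next I'll unload it slightly and press down in stages.

Emit:
arm_command(
  plan=[
    {"dx": 0, "dy": 0, "dz": 0, "wx": 0, "wy": 0, "wz": 0.03, "jaw": 1},
    {"dx": 0, "dy": 0, "dz": 1, "wx": 0, "wy": 0, "wz": 0.05, "jaw": 1},
    {"dx": 0, "dy": 0, "dz": 2, "wx": 0, "wy": 0, "wz": 0.05, "jaw": 1},
    {"dx": 0, "dy": 0, "dz": 3, "wx": 0, "wy": 0, "wz": 0.05, "jaw": 1},
    {"dx": 0, "dy": 0, "dz": 4, "wx": 0, "wy": 0, "wz": 0.05, "jaw": 1},
    {"dx": 0, "dy": 0, "dz": 4, "wx": 0, "wy": 0, "wz": 0.05, "jaw": 1},
  ],
)

```text
time: 15.65
tool_pos: [477.5, -367.5, 300.5]
tcp_rot: [180.0, 0.0, 43.2]
ft_force: [-2.2, 2.8, 7.4]
finger_gap: 17.1
```

```bash
python3 q.py
```

```text
time 15.65
tool_pos [ 477.539 -367.541  300.528]
tcp_rot [179.968   0.007  43.208]
ft_force [-2.226  2.768  7.424]
wrist_torque [ 0.365  0.428 -0.04 ]
finger_gap 17.1040170419622
```

Emit:
arm_command(
  plan=[
    {"dx": 0, "dy": 0, "dz": 1, "wx": 0, "wy": 0, "wz": 0, "jaw": 1},
    {"dx": 0, "dy": 0, "dz": 2, "wx": 0, "wy": 0, "wz": 0, "jaw": 1},
    {"dx": 0, "dy": 0, "dz": 3, "wx": 0, "wy": 0, "wz": 0, "jaw": 1},
    {"dx": 0, "dy": 0, "dz": 4, "wx": 0, "wy": 0, "wz": 0, "jaw": 1},
    {"dx": 0, "dy": 0, "dz": 4, "wx": 0, "wy": 0, "wz": 0, "jaw": 1},
  ],
)

```text
time: 16.15
tool_pos: [477.6, -367.5, 297.1]
tcp_rot: [180.0, 0.0, 43.2]
ft_force: [-3.7, 3.2, 11.5]
finger_gap: 17.3
```

```bash
python3 q.py
```

```text
time 16.15
tool_pos [ 477.589 -367.524  297.074]
tcp_rot [179.957   0.006  43.214]
ft_force [-3.71   3.157 11.482]
wrist_torque [ 0.666  0.719 -0.027]
finger_gap 17.308393657337344
```

Emit:
arm_command(
  plan=[
    {"dx": 0, "dy": 0, "dz": 0.8, "wx": 0, "wy": 0, "wz": 0, "jaw": 1},
    {"dx": 0, "dy": 0, "dz": 0.8, "wx": 0, "wy": 0, "wz": 0, "jaw": 1},
    {"dx": 0, "dy": 0, "dz": 0.8, "wx": 0, "wy": 0, "wz": 0, "jaw": 1},
    {"dx": 0, "dy": 0, "dz": 0.8, "wx": 0, "wy": 0, "wz": -0.02, "jaw": 1},
    {"dx": 0, "dy": 0, "dz": 0.8, "wx": 0, "wy": 0, "wz": -0.035, "jaw": 1},
    {"dx": 0, "dy": 0, "dz": 0.8, "wx": 0, "wy": 0, "wz": -0.035, "jaw": 1},
  ],
)

```text
time: 16.75
tool_pos: [477.8, -367.7, 296.7]
tcp_rot: [179.9, 0.0, 45.2]
ft_force: [-2.8, 2.8, 11.6]
finger_gap: 16.6
```

```bash
python3 q.py
```

```text
time 16.75
tool_pos [ 477.751 -367.686  296.733]
tcp_rot [179.9     0.006  45.25 ]
ft_force [-2.789  2.833 11.591]
wrist_torque [ 0.528  0.545 -0.006]
finger_gap 16.59921161290345
```

Emit:
arm_command(
  plan=[
    {"dx": 0, "dy": 0, "dz": 0.3, "wx": 0, "wy": 0, "wz": -0.02, "jaw": 1},
    {"dx": 0, "dy": 0, "dz": 0.3, "wx": 0, "wy": 0, "wz": -0.02, "jaw": 1},
  ],
)

```text
time: 16.95
tool_pos: [477.8, -367.7, 296.5]
tcp_rot: [179.9, 0.0, 46.4]
ft_force: [-2.6, 2.2, 12.3]
finger_gap: 17.0
```

```bash
python3 q.py
```

```text
time 16.95
tool_pos [ 477.811 -367.748  296.522]
tcp_rot [179.879   0.006  46.402]
ft_force [-2.617  2.169 12.339]
wrist_torque [ 0.533  0.562 -0.007]
finger_gap 16.970824838997036
```

The torque is zero beyond the stop angle, so the lugs are under it. I'll turn on.

Emit:
arm_command(
  plan=[
    {"dx": 0, "dy": 0, "dz": 0, "wx": 0, "wy": 0, "wz": -0.03, "jaw": 1},
    {"dx": 0, "dy": 0, "dz": 0, "wx": 0, "wy": 0, "wz": -0.07, "jaw": 1},
    {"dx": 0, "dy": 0, "dz": 0, "wx": 0, "wy": 0, "wz": -0.11, "jaw": 1},
    {"dx": 0, "dy": 0, "dz": 0, "wx": 0, "wy": 0, "wz": -0.15, "jaw": 1},
    {"dx": 0, "dy": 0, "dz": 0, "wx": 0, "wy": 0, "wz": -0.18, "jaw": 1},
    {"dx": 0, "dy": 0, "dz": 0, "wx": 0, "wy": 0, "wz": -0.2, "jaw": 1},
  ],
)

```text
time: 17.55
tool_pos: [478.1, -368.0, 296.9]
tcp_rot: [179.8, 0.0, 57.9]
ft_force: [-0.4, 0.5, 10.9]
finger_gap: 17.3
```

```bash
python3 q.py
```

```text
time 17.55
tool_pos [ 478.145 -368.023  296.943]
tcp_rot [179.784   0.037  57.885]
ft_force [-0.355  0.454 10.903]
wrist_torque [ 0.239  0.075 -0.054]
finger_gap 17.30529549841811
```

Emit:
arm_command(
  plan=[
    {"dx": 0, "dy": 0, "dz": 0.6, "wx": 0, "wy": 0, "wz": -0.03, "jaw": 1},
    {"dx": 0, "dy": 0, "dz": 0.6, "wx": 0, "wy": 0, "wz": -0.07, "jaw": 1},
    {"dx": 0, "dy": 0, "dz": 0.6, "wx": 0, "wy": 0, "wz": -0.11, "jaw": 1},
    {"dx": 0, "dy": 0, "dz": 0.6, "wx": 0, "wy": 0, "wz": -0.15, "jaw": 1},
    {"dx": 0, "dy": 0, "dz": 0.6, "wx": 0, "wy": 0, "wz": -0.18, "jaw": 1},
    {"dx": 0, "dy": 0, "dz": 0.6, "wx": 0, "wy": 0, "wz": -0.2, "jaw": 1},
  ],
)

```text
time: 18.15
tool_pos: [478.3, -368.1, 296.5]
tcp_rot: [179.8, 0.1, 69.3]
ft_force: [-0.1, 1.5, 11.9]
finger_gap: 17.2
```

```bash
python3 q.py
```

```text
time 18.15
tool_pos [ 478.273 -368.055  296.508]
tcp_rot [179.77    0.083  69.346]
ft_force [-0.107  1.517 11.914]
wrist_torque [ 0.262  0.058 -0.076]
finger_gap 17.17480379565581
```

Emit:
arm_command(
  plan=[
    {"dx": 0, "dy": 0, "dz": 0, "wx": 0, "wy": 0, "wz": -0.03, "jaw": 1},
    {"dx": 0, "dy": 0, "dz": 0, "wx": 0, "wy": 0, "wz": -0.07, "jaw": 1},
    {"dx": 0, "dy": 0, "dz": 0, "wx": 0, "wy": 0, "wz": -0.11, "jaw": 1},
    {"dx": 0, "dy": 0, "dz": 0, "wx": 0, "wy": 0, "wz": -0.15, "jaw": 1},
    {"dx": 0, "dy": 0, "dz": 0, "wx": 0, "wy": 0, "wz": -0.18, "jaw": 1},
    {"dx": 0, "dy": 0, "dz": 0, "wx": 0, "wy": 0, "wz": -0.21, "jaw": 1},
    {"dx": 0, "dy": 0, "dz": 0, "wx": 0, "wy": 0, "wz": -0.23, "jaw": 1},
  ],
)

```text
time: 18.85
tool_pos: [478.3, -368.1, 296.5]
tcp_rot: [179.8, 0.1, 82.5]
ft_force: [0.3, 1.5, 11.4]
finger_gap: 17.0
```

```bash
python3 q.py
```

```text
time 18.85
tool_pos [ 478.277 -368.051  296.523]
tcp_rot [179.796   0.136  82.524]
ft_force [ 0.309  1.55  11.421]
wrist_torque [ 0.242 -0.024 -0.079]
finger_gap 17.03210270849097
```

Emit:
arm_command(
  plan=[
    {"dx": 0, "dy": 0, "dz": 0, "wx": 0, "wy": 0, "wz": -0.02, "jaw": 1},
    {"dx": 0, "dy": 0, "dz": 0, "wx": 0, "wy": 0, "wz": -0.04, "jaw": 1},
    {"dx": 0, "dy": 0, "dz": 0, "wx": 0, "wy": 0, "wz": -0.04, "jaw": 1},
  ],
)

```text
time: 19.15
tool_pos: [478.3, -368.0, 296.5]
tcp_rot: [179.8, 0.1, 84.8]
ft_force: [0.1, 1.6, 12.2]
finger_gap: 17.3
```

```bash
python3 q.py
```

```text
time 19.15
tool_pos [ 478.276 -368.044  296.528]
tcp_rot [179.801   0.141  84.79 ]
ft_force [ 0.133  1.619 12.16 ]
wrist_torque [ 0.293  0.058 -0.007]
finger_gap 17.270755354437277
```

Emit:
arm_command(
  plan=[
    {"dx": 0, "dy": 0, "dz": -1.5, "wx": 0, "wy": 0, "wz": 0, "jaw": 1},
    {"dx": 0, "dy": 0, "dz": -3, "wx": 0, "wy": 0, "wz": 0, "jaw": 1},
    {"dx": 0, "dy": 0, "dz": -4.5, "wx": 0, "wy": 0, "wz": 0, "jaw": 1},
    {"dx": 0, "dy": 0, "dz": -6, "wx": 0, "wy": 0, "wz": 0, "jaw": 1},
    {"dx": 0, "dy": 0, "dz": -7.5, "wx": 0, "wy": 0, "wz": 0, "jaw": 1},
    {"dx": 0, "dy": 0, "dz": -7.5, "wx": 0, "wy": 0, "wz": 0, "jaw": 1},
  ],
)

```text
time: 19.75
tool_pos: [478.2, -368.0, 303.3]
tcp_rot: [179.8, 0.1, 84.7]
ft_force: [2.9, -1.9, 5.1]
finger_gap: 17.2
```

```bash
python3 q.py
```

```text
time 19.75
tool_pos [ 478.249 -367.999  303.254]
tcp_rot [179.809   0.132  84.749]
ft_force [ 2.87  -1.927  5.129]
wrist_torque [-0.152 -0.46   0.009]
finger_gap 17.151746546505503
```

Emit:
arm_command(
  plan=[
    {"dx": 0, "dy": 0, "dz": -1, "wx": 0, "wy": 0, "wz": 0, "jaw": 1},
    {"dx": 0, "dy": 0, "dz": -2, "wx": 0, "wy": 0, "wz": 0, "jaw": 1},
    {"dx": 0, "dy": 0, "dz": -2, "wx": 0, "wy": 0, "wz": 0, "jaw": 1},
  ],
)

```text
time: 20.05
tool_pos: [477.8, -367.8, 304.0]
tcp_rot: [179.9, 0.1, 84.7]
ft_force: [2.9, -1.5, 5.1]
finger_gap: 17.3
```

```bash
python3 q.py
```

```text
time 20.05
tool_pos [ 477.771 -367.758  303.983]
tcp_rot [179.922   0.063  84.737]
ft_force [ 2.859 -1.493  5.055]
wrist_torque [-0.301 -0.453  0.027]
finger_gap 17.254500343932186
```

Emit:
arm_command(
  plan=[
    {"dx": 0, "dy": 0, "dz": -1, "wx": 0, "wy": 0, "wz": 0, "jaw": 1},
    {"dx": 0, "dy": 0, "dz": -2, "wx": 0, "wy": 0, "wz": 0, "jaw": 1},
    {"dx": 0, "dy": 0, "dz": -3, "wx": 0, "wy": 0, "wz": 0, "jaw": 1},
    {"dx": 0, "dy": 0, "dz": -3, "wx": 0, "wy": 0, "wz": 0, "jaw": 1},
  ],
)

```text
time: 20.45
tool_pos: [477.3, -367.5, 305.8]
tcp_rot: [-180.0, -0.0, 84.7]
ft_force: [1.2, -1.1, 2.6]
finger_gap: 17.0
```

```bash
python3 q.py
```

```text
time 20.45
tool_pos [ 477.35  -367.462  305.787]
tcp_rot [-179.967   -0.019   84.729]
ft_force [ 1.232 -1.071  2.575]
wrist_torque [-0.291 -0.308 -0.036]
finger_gap 17.02621150896846
```

The force falls at about 1 N/mm while still pushing up, so the cap is free. I'll lift it out.

Emit:
arm_command(
  plan=[
    {"dx": 0, "dy": 0, "dz": -2, "wx": 0, "wy": 0, "wz": 0, "jaw": 1},
    {"dx": 0, "dy": 0, "dz": -4, "wx": 0, "wy": 0, "wz": 0, "jaw": 1},
    {"dx": 0, "dy": 0, "dz": -6, "wx": 0, "wy": 0, "wz": 0, "jaw": 1},
    {"dx": 0, "dy": 0, "dz": -7, "wx": 0, "wy": 0, "wz": 0, "jaw": 1},
    {"dx": 0, "dy": 0, "dz": -7, "wx": 0, "wy": 0, "wz": 0, "jaw": 1},
  ],
)

```text
time: 20.95
tool_pos: [477.3, -367.4, 312.7]
tcp_rot: [-180.0, -0.0, 84.7]
ft_force: [-0.1, 0.1, -1.1]
finger_gap: 16.7
```

```bash
python3 q.py
```

```text
time 20.95
tool_pos [ 477.342 -367.379  312.721]
tcp_rot [-179.962   -0.027   84.726]
ft_force [-0.11   0.13  -1.111]
wrist_torque [ 0.049 -0.015 -0.008]
finger_gap 16.709803225361387
```

Emit:
arm_command(
  plan=[
    {"dx": 0, "dy": 0, "dz": -15, "wx": 0, "wy": 0, "wz": 0, "jaw": 1},
    {"dx": 0, "dy": 0, "dz": -35, "wx": 0, "wy": 0, "wz": 0, "jaw": 1},
    {"dx": 15, "dy": -0.8, "dz": -55, "wx": 0, "wy": 0, "wz": 0, "jaw": 1},
    {"dx": 45, "dy": -2.3, "dz": -60, "wx": 0, "wy": 0, "wz": 0, "jaw": 1},
    {"dx": 80, "dy": -4, "dz": -60, "wx": 0, "wy": 0, "wz": 0, "jaw": 1},
    {"dx": 120, "dy": -6, "dz": -60, "wx": 0, "wy": 0, "wz": 0, "jaw": 1},
    {"dx": 160, "dy": -8, "dz": -60, "wx": 0, "wy": 0, "wz": 0, "jaw": 1},
    {"dx": 200, "dy": -10, "dz": -60, "wx": 0, "wy": 0, "wz": 0, "jaw": 1},
    {"dx": 240, "dy": -12, "dz": -60, "wx": 0, "wy": 0, "wz": 0, "jaw": 1},
    {"dx": 275, "dy": -14, "dz": -60, "wx": 0, "wy": 0, "wz": 0, "jaw": 1},
    {"dx": 295, "dy": -15, "dz": -60, "wx": 0, "wy": 0, "wz": 0, "jaw": 1},
    {"dx": 304.5, "dy": -15.4, "dz": -60, "wx": 0, "wy": 0, "wz": 0, "jaw": 1},
  ],
)

```text
time: 22.15
tool_pos: [490.1, -61.1, 374.2]
tcp_rot: [179.9, -0.0, 84.8]
ft_force: [-0.3, -1.1, -1.0]
finger_gap: 17.0
```

```bash
python3 q.py
python3 - <<'E'
from h import *
s=save('side','s9.png'); cv2.imwrite('pics/s9z.png',cv2.resize(s['pixels'][60:270,170:370,::-1],None,fx=2.8,fy=2.8,interpolation=cv2.INTER_CUBIC))
print(proj(s,(489.9,-62.9,373-206)))
E
```

```text
time 22.15
tool_pos [490.129 -61.139 374.194]
tcp_rot [179.93   -0.009  84.848]
ft_force [-0.341 -1.052 -0.991]
wrist_torque [-0.017  0.014 -0.032]
finger_gap 17.031205232783062
[254.78678513 125.60767655]
```

View pics/s9z.png

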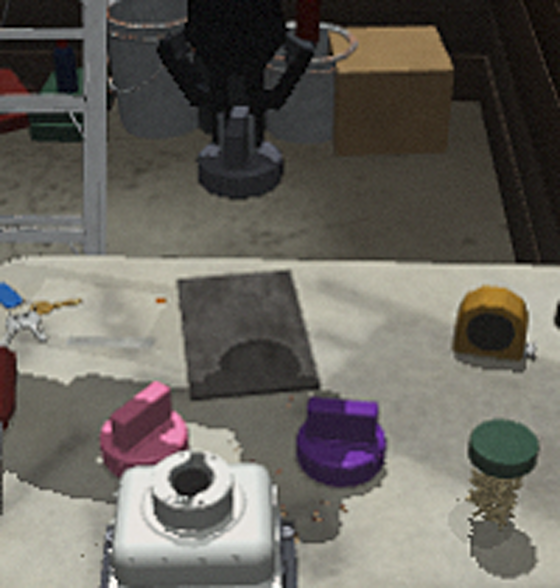

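The cap is held upright over the shingle (around pixel (255,122) in the side view), and the tank neck is open. I'll lower it.

Emit:
arm_command(
  plan=[
    {"dx": 0, "dy": 0, "dz": 15, "wx": 0, "wy": 0, "wz": 0, "jaw": 1},
    {"dx": 0, "dy": 0, "dz": 35, "wx": 0, "wy": 0, "wz": 0, "jaw": 1},
    {"dx": 0, "dy": 0, "dz": 60, "wx": 0, "wy": 0, "wz": 0, "jaw": 1},
    {"dx": 0, "dy": 0, "dz": 85, "wx": 0, "wy": 0, "wz": 0, "jaw": 1},
    {"dx": 0, "dy": 0, "dz": 105, "wx": 0, "wy": 0, "wz": 0, "jaw": 1},
    {"dx": 0, "dy": 0, "dz": 122, "wx": 0, "wy": 0, "wz": 0, "jaw": 1},
    {"dx": 0, "dy": 0, "dz": 135, "wx": 0, "wy": 0, "wz": 0, "jaw": 1},
    {"dx": 0, "dy": 0, "dz": 145, "wx": 0, "wy": 0, "wz": 0, "jaw": 1},
    {"dx": 0, "dy": 0, "dz": 150, "wx": 0, "wy": 0, "wz": 0, "jaw": 1},
    {"dx": 0, "dy": 0, "dz": 150, "wx": 0, "wy": 0, "wz": 0, "jaw": 1},
  ],
)

```text
time: 23.2
tool_pos: [489.9, -63.1, 222.4]
tcp_rot: [-179.9, -0.0, 84.7]
ft_force: [0.5, 0.5, -1.2]
finger_gap: 17.2
```

```bash
python3 q.py
python3 - <<'E'
from h import *
s=save('side','s10.png'); cv2.imwrite('pics/s10z.png',cv2.resize(s['pixels'][100:220,190:330,::-1],None,fx=5,fy=5,interpolation=cv2.INTER_CUBIC))
E
```

```text
time 23.2
tool_pos [489.933 -63.143 222.415]
tcp_rot [-179.947   -0.003   84.711]
ft_force [ 0.452  0.455 -1.171]
wrist_torque [0.028 0.018 0.047]
finger_gap 17.240308905535535
```

View pics/s10z.png

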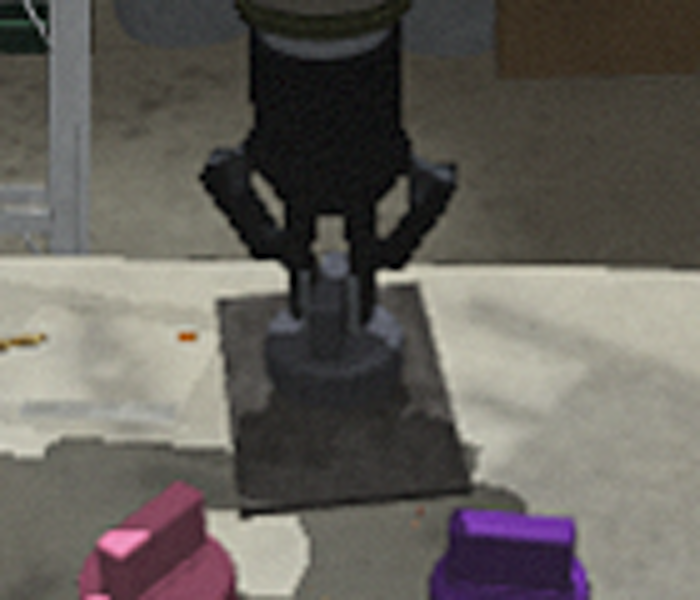

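The cap is above the middle of the shingle, with about 9 mm to go. I'll lower slowly until I see contact.

Emit:
arm_command(
  plan=[
    {"dx": 0, "dy": 0, "dz": 2, "wx": 0, "wy": 0, "wz": 0, "jaw": 1},
    {"dx": 0, "dy": 0, "dz": 4, "wx": 0, "wy": 0, "wz": 0, "jaw": 1},
    {"dx": 0, "dy": 0, "dz": 6, "wx": 0, "wy": 0, "wz": 0, "jaw": 1},
    {"dx": 0, "dy": 0, "dz": 7, "wx": 0, "wy": 0, "wz": 0, "jaw": 1},
    {"dx": 0, "dy": 0, "dz": 7, "wx": 0, "wy": 0, "wz": 0, "jaw": 1},
  ],
)

```text
time: 23.75
tool_pos: [490.1, -62.8, 215.9]
tcp_rot: [-180.0, -0.0, 84.7]
ft_force: [0.4, -0.5, -1.6]
finger_gap: 17.2
```

```bash
python3 q.py
```

```text
time 23.75
tool_pos [490.059 -62.849 215.875]
tcp_rot [-179.989   -0.      84.734]
ft_force [ 0.373 -0.49  -1.636]
wrist_torque [ 0.001  0.008 -0.002]
finger_gap 17.199219612815735
```

Emit:
arm_command(
  plan=[
    {"dx": 0, "dy": 0, "dz": 1, "wx": 0, "wy": 0, "wz": 0, "jaw": 1},
    {"dx": 0, "dy": 0, "dz": 2, "wx": 0, "wy": 0, "wz": 0, "jaw": 1},
    {"dx": 0, "dy": 0, "dz": 2, "wx": 0, "wy": 0, "wz": 0, "jaw": 1},
  ],
)

```text
time: 24.05
tool_pos: [490.1, -62.9, 213.8]
tcp_rot: [-180.0, -0.0, 84.7]
ft_force: [0.5, -0.7, -1.2]
finger_gap: 16.8
```

```bash
python3 q.py
```

```text
time 24.05
tool_pos [490.053 -62.894 213.843]
tcp_rot [-179.987   -0.001   84.728]
ft_force [ 0.455 -0.74  -1.234]
wrist_torque [-0.016  0.035  0.042]
finger_gap 16.84600543967346
```

Emit:
arm_command(
  plan=[
    {"dx": 0, "dy": 0, "dz": 0.7, "wx": 0, "wy": 0, "wz": 0, "jaw": 1},
    {"dx": 0, "dy": 0, "dz": 1.2, "wx": 0, "wy": 0, "wz": 0, "jaw": 1},
    {"dx": 0, "dy": 0, "dz": 1.2, "wx": 0, "wy": 0, "wz": 0, "jaw": 1},
  ],
)

```text
time: 24.35
tool_pos: [490.2, -62.9, 213.0]
tcp_rot: [180.0, 0.0, 84.7]
ft_force: [-1.9, 1.0, 2.7]
finger_gap: 17.0
```

```bash
python3 q.py
```

```text
time 24.35
tool_pos [490.195 -62.932 213.017]
tcp_rot [179.995   0.001  84.728]
ft_force [-1.931  0.979  2.693]
wrist_torque [ 0.062  0.318 -0.02 ]
finger_gap 17.043596161528843
```

Contact at TCP z = 213, as expected. I'll release gently.

Emit:
arm_command(
  plan=[
    {"dx": 0, "dy": 0, "dz": 0, "wx": 0, "wy": 0, "wz": 0, "jaw": 1},
    {"dx": 0, "dy": 0, "dz": 0, "wx": 0, "wy": 0, "wz": 0, "jaw": 0.78},
    {"dx": 0, "dy": 0, "dz": 0, "wx": 0, "wy": 0, "wz": 0, "jaw": 0.7},
    {"dx": 0, "dy": 0, "dz": 0, "wx": 0, "wy": 0, "wz": 0, "jaw": 0.5},
    {"dx": 0, "dy": 0, "dz": 0, "wx": 0, "wy": 0, "wz": 0, "jaw": 0.3},
    {"dx": 0, "dy": 0, "dz": 0, "wx": 0, "wy": 0, "wz": 0, "jaw": 0.3},
  ],
  squeeze=20,
)

```text
time: 24.95
tool_pos: [490.1, -62.9, 212.8]
tcp_rot: [-180.0, 0.0, 84.7]
ft_force: [-0.6, -1.4, 0.5]
finger_gap: 59.3
```

```bash
python3 q.py
python3 - <<'E'
from h import *
s=save('side','s11.png'); cv2.imwrite('pics/s11z.png',cv2.resize(s['pixels'][100:220,190:330,::-1],None,fx=5,fy=5,interpolation=cv2.INTER_CUBIC))
E
```

```text
time 24.95
tool_pos [490.116 -62.911 212.762]
tcp_rot [-179.999    0.001   84.728]
ft_force [-0.602 -1.387  0.497]
wrist_torque [ 0.005 -0.051 -0.041]
finger_gap 59.336626417083906
```

View pics/s11z.png

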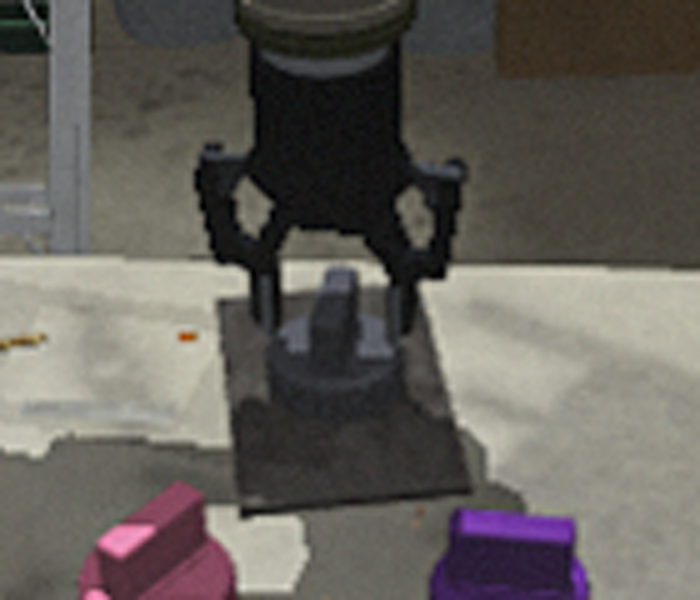

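The cap stands upright and the fingers are clear of it. I'll raise straight up.

Emit:
arm_command(
  plan=[
    {"dx": 0, "dy": 0, "dz": -8, "wx": 0, "wy": 0, "wz": 0, "jaw": 0.3},
    {"dx": 0, "dy": 0, "dz": -25, "wx": 0, "wy": 0, "wz": 0, "jaw": 0.3},
    {"dx": 0, "dy": 0, "dz": -55, "wx": 0, "wy": 0, "wz": 0, "jaw": 0.3},
    {"dx": 0, "dy": 0, "dz": -95, "wx": 0, "wy": 0, "wz": 0, "jaw": 0.3},
    {"dx": 0, "dy": 0, "dz": -140, "wx": 0, "wy": 0, "wz": 0, "jaw": 0.3},
    {"dx": 0, "dy": 0, "dz": -160, "wx": 0, "wy": 0, "wz": 0, "jaw": 0.3},
    {"dx": 0, "dy": 0, "dz": -160, "wx": 0, "wy": 0, "wz": 0, "jaw": 0.3},
  ],
)

```text
time: 25.7
tool_pos: [491.3, -63.1, 378.1]
tcp_rot: [179.5, 0.1, 84.7]
ft_force: [0.6, 0.6, 0.2]
finger_gap: 60.0
```

```bash
python3 q.py
python3 - <<'E'
from h import *
s=save('side','s12.png'); cv2.imwrite('pics/s12z.png',cv2.resize(s['pixels'][100:290,150:390,::-1],None,fx=3.2,fy=3.0,interpolation=cv2.INTER_CUBIC))
for z in (7,):
    print([ (np.round(x['pixel'],1),round(x['score'],2),np.round(atz(s,x['pixel'],7))) for x in pinpoint('side','cap')],[ (np.round(x['pixel'],1),round(x['score'],2),np.round(atz(s,x['pixel'],57))) for x in pinpoint('side','cap_grip')])
    print([(x['pixel'],atz(s,x['pixel'],0)) for x in pinpoint('side','shingle')])
E
```

```text
time 25.7
tool_pos [491.276 -63.149 378.122]
tcp_rot [179.523   0.067  84.729]
ft_force [0.644 0.647 0.194]
wrist_torque [ 0.027 -0.035  0.018]
finger_gap 59.985083657807756
[(array([254.6, 177.2]), 0.98, array([485., -63.,   7.])), (array([292.5, 223.4]), 0.76, array([ 589., -240.,    7.])), (array([222.7, 222.1]), 0.67, array([ 423., -243.,    7.])), (array([239. , 229.3]), 0.64, array([ 464., -265.,    7.]))] [(array([219.7, 207.7]), 0.86, array([ 421., -248.,   57.])), (array([296. , 206.7]), 0.77, array([ 595., -236.,   57.])), (array([258. , 163.9]), 0.73, array([496., -71.,  57.]))]
[([258.0, 177.1], array([493.56092424, -52.9450755 ,   0.        ]))]
```

View pics/s12z.png

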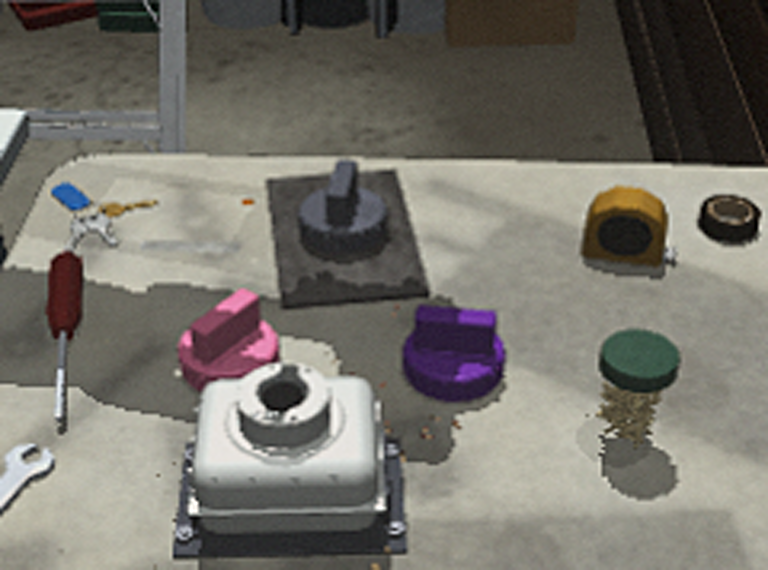

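The cap stands upright at the centre of the shingle. The other things look untouched, and the gripper is 160 mm clear. Handing in.

```bash
python3 -c "
from bench import *
print(hand_in())"
```

```text
the job is handed in; nothing more can be done
None
```

The pressure cap is off the tank and standing upright near the middle of the grey shingle. The job is handed in at about 26 s of the 72 s allowed. No verdict was reported, and the plunger and stop values below are inferred from wrist forces and tool height, not read directly.

- **First stop:** I turned the cap anticlockwise about 0.70 rad to first contact and bore on it with 0.44 N m (about 0.02 rad), without pressing.
- **Press and turn:** I unloaded the stop, then pressed about 6 mm (about 12 N). I turned it on to about 0.71 rad past first contact, with no stop torque beyond the tooth. Easing up, the upward force fell steadily with lift, about as the spring should, so I took the cap as free.
- **Setting down:** I lifted it out, lowered it until I saw contact at the expected height, opened the fingers and raised the gripper 160 mm clear.
- **Last checks:** The final picture shows the cap upright, about 5 mm from the shingle centre measured at the start. The tape measure, jar, screwdriver and both look-alikes appear unmoved.
- **Disagreements:** The network's last readings differed by about 10 mm, both for the shingle's centre and between the cap's foot and grip points. This is within the placing tolerance. Early on, the two cameras differed by 2–3 mm on the cap's position.

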